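# Put the mould clamp away in the vibrating table's hidden drawer

### The arm

A 7-joint arm with a two-finger parallel gripper is mounted at the origin on the work surface. World frame = base frame: x ahead of the robot, y to its left, z up, the work surface at z = 0. Lengths are in m, angles in rad, forces in N, time in s.
With the tool pointing down it reaches from about 0.425 to 0.95 m from the base axis. Payload 16.7 kg.
Tool frame: the origin (TCP) lies midway between the tips of the shut fingers; the grasp point (between the pads) lies 19 mm behind it; z points along the fingers, x is the direction in which the jaws open and shut, and the axes are right-handed (so a half turn about z gives the same grasp; the last joint's range is limited). The gripper opens to 94 mm and grips with 3 to 60 N. Pads are 16 mm wide; open, the fingers measure 119 mm over their backs; the gripper's body (75 mm by 177 mm) begins 78 mm behind the grasp point.
Start: joints at [-1.351, 0.426, 0.074, 1.606, -0.034, 1.111, -0.067], TCP at [0.244, 0.629, 0.205] pointing down, gripper open.
Joint ranges: [-2.85, 2.85], [-0.5, 2.14], [-1.23, 1.37], [0.21, 2.46], [-1.02, 4.16], [0.16, 2.05], [-2.73, 2.73]. Speed limits (rad/s): [1.89, 1.89, 2.39, 2.39, 3.01, 3.01, 3.01].

### API

Orientations are given as a rotation vector (axis times angle).
In Python, from plant import sense, camera, order gives the robot as it stands. The module is installed in compiled form; this text tells all that it offers.
- The arm moves only by the tool jog_arm, never from a script. Its argument "plan" is a list of rows, each a list of 7 numbers: the gripper command: -1 is shut, 1 is fully open, values between are in proportion, then the shift along the tool's x, y, z in cm, then the turn, a rotation vector about the tool's x, y, z in degrees. In form: [[jaw, dx, dy, dz, ax, ay, az], ...]. A call has 1 to 8 rows; each row is the pose to reach, as a shift and turn from the pose commanded when the call began, along the tool's axes at that moment; what a row does not reach only later rows make up. A row lasts 1/8 s, in which the tool goes at most 62.5 mm and 10.7 degrees, less where a joint would pass 70% of its speed; a pose out of reach is approached as far as the arm can. A call with a gripper value outside its range is refused whole. The fingers move at their own pace and stop on an object; the grip force is fixed at half the most. Time passes only in rows, so rows that repeat a pose let the fingers close. It gives the time, the measured TCP pose, the force and the opening at its end, in the units of the state.
- sense(): the state, without advancing time (a new reading comes with each control period).
- camera(name): name is "scene" or "top"; returns a dict with "image" (480x640x3 uint8, red, green, blue), "camera_matrix" (3x3 intrinsics, pixels), "D" ([k1, k2, p1, p2, k3] as OpenCV has them; the pictures are not rectified), "xyz" and "attitude" of the camera in the world. Camera axes: x right, y up, looking along -z (the intrinsics and any distortion apply to the point x, -y, -z); pixel columns grow to the right and rows downward; lengths in m; the calibration is good to about 2 mm. A picture is of the moment at which its call begins. There is no depth.
- order.job_done(): hands the job in, once; it reports no verdict.
The state is a dict: "time_s": time; "joint_positions": joint angles; "joint_vel": joint speeds; "effort": joint torques, N m; "tool_pos": TCP position; "tool_rot": TCP orientation; "contact_force": force on the tool from outside, world axes, zero at the start; "torque": the same for the moment, N m; "width": finger opening in m.
Only numpy, scipy, OpenCV 4.12 (cv2) and the standard library are available. Lean on these libraries where they do the work, as an engineer would, in place of code of your own. Each camera call takes 0.05 s, during which the arm holds its last target. There are 200 camera calls.

### The job

Press the release plate on the sloping shoulder of the mould vibrating table so that its hidden drawer springs out, then lay the loose mould clamp (the steel bar with a knob and a jaw) flat on the drawer's floor, knob up, without dropping it in. Push the drawer fully home until it latches, and leave everything else where it is.

Things in the scene. Friction and masses are not known exactly. Their poses are not given: they have to be found in the camera images.
- release_top (a point): Centre of the outer face of the release plate, plain steel, 48 mm wide, 28 mm up the slope, at the right of the machine's front. z: outward normal, leaning 40 degrees from vertical towards the front; y: along the front to the machine's left. It moves in along -z. The top plate overhangs it (see vibrator) and blocks a tool coming straight down: come in along -z.
- release (a joint): Travel of the release plate in m: 0 out (at rest), 0.008 fully in. A spring pushes it out (about 2 N at first, 6 N fully in). Pressed 0.006 or more it frees the drawer; it comes back when let go.
- drawer (a joint): Travel of the drawer in m: about 0.002 latched shut, 0.130 fully out, down to -0.004 at the inner stop. Once freed a spring (4.5 N shut, 1.6 N out) drives it out to its stop in about a second. Pushed in with about 5 to 10 N it latches by itself: push to about -0.002 or the stop, then let go (it settles at 0.002). It has no handle.
- drawer_floor (a point): Centre of the top of the drawer's inner floor, 12 mm above the work surface, moving with the drawer. x into the machine, y to its left, z up; the drawer slides out along -x. Inside 85 mm (x) by 130 mm (y); side and back walls rise 30 mm above the floor, the front panel 40 mm. Headroom when shut 39 mm. Fully out, the top plate's front edge is 85 mm beyond this point along x.
- drawer_front (a point): Centre of the outer face of the drawer front (white, 138 mm wide, 46 mm high, this point 29 mm above the work surface), moving with it; axes as drawer_floor. Shut, it stands 4 mm proud of the machine's front. The top plate's edge is only 8 mm behind it then, higher up, so push with the tool leaning back towards the robot.
- clamp: The mould clamp, loose on the work surface, plain steel, about 180 g. A bar 95 mm long (x), 18 mm wide (y), 14 mm thick, with an upright jaw 12 mm long at its +x end and a round thumb knob 17.6 mm across at x = -36 mm, both reaching 30 mm above the underside. Origin: centre of the underside; z up. Between knob and jaw 60 mm of bar are free to grip across y.
- stop_bar: Bystander: a plain steel bar 95 x 18 x 14 mm without knob or jaw, loose on the work surface. Origin: centre of the underside, x along it.
- nozzle: Bystander: a steel cone nozzle 38 mm across the foot, 50 mm tall, standing on the work surface. Origin: centre of its foot.
- mould: Bystander: a clear mould 135 x 275 x 24 mm with two chocolate bars, lying on top of the vibrating table. Origin: centre of the underside.
- bowl: Bystander: a steel bowl 130 mm across, 60 mm high, left of the machine. Origin: centre of its foot.
- jar: Bystander: an amber glass jar 70 mm across, 110 mm high, right of the machine. Origin: centre of its foot.
- spatula: Bystander: a spatula 260 mm long, lying near the robot at its left. Origin: underside, in the middle; x along it.
- vibrator: The mould vibrating table, fixed. Origin: centre of the underside, z up, front faces -x. Box from x = -120 to 130 mm, 352 mm wide, 156 mm high; steel top plate at z 150 to 156 mm from x = -116 mm back. Slope from x -120, z 58 mm to x -74, z 97 mm. Grey side panels, 12 mm thick, at y = +-170 mm. Drawer middle at y = 70 mm, release_top at x = -100, y = -80, z = 88 mm.
There are look-alikes about, which are no part of the job. Leave any pink, purple or red look-alike of the clamp alone.

How it is judged:
On the way, in this order (a step that is already met when the one before it is completed fails the run):
1. the drawer has sprung out (value of joint drawer above 0.115 m), for 0.1 s.
2. the clamp lies flat on the floor of the open drawer, let go (x of clamp in the frame of drawer_floor between -0.036 and 0.036 m and y of clamp in the frame of drawer_floor between -0.022 and 0.022 m and z of clamp in the frame of drawer_floor between -0.006 and 0.006 m and angle between clamp's own z axis and vertical below 0.2 rad and value of joint drawer above 0.05 m and contact force between clamp and the fingers below 0.1 N and linear speed of clamp below 0.03 m/s), for 0.2 s.
At the end, for the whole second after the job is handed in: The drawer is latched shut by itself (under 5 mm out), the release plate is out (under 2 mm in), and the clamp rests in the drawer flat on its floor, knob up (within 6 mm in height, 0.2 rad), its origin within 36 mm (x) and 22 mm (y) of the middle of the floor (x of clamp in the frame of drawer_floor between -0.036 and 0.036 m and y of clamp in the frame of drawer_floor between -0.022 and 0.022 m and z of clamp in the frame of drawer_floor between -0.006 and 0.006 m and angle between clamp's own z axis and vertical below 0.2 rad and value of joint drawer below 0.005 m and value of joint release below 0.002 m and linear speed of clamp below 0.02 m/s); the robot touches nothing.
It fails at once if the clamp is dropped into the drawer (moving faster than 0.7 m/s there) (distance between clamp and drawer_floor below 0.05 m and linear speed of clamp above 0.7 m/s).
It fails at once if another loose thing is moved more than 30 mm (distance of any of stop_bar, nozzle, mould, bowl, jar, spatula from where it was at the start of the episode above 0.03 m).
It also fails if it takes over 72 s, if anything falls off the work surface, if the arm or the gripper's body presses on something with over 40 N, if the wrist force passes 120 N, or if a joint passes its speed limit or range.

## Working session

There is one attempt and no reset: what is moved stays moved. The work goes in short steps, Python scripts to look and compute and a tool call to move; the robot and the scene stay as the last step left them, time stands still between calls to the robot, and variables do not carry over. Pictures are saved under pics/ and viewed, about 8 in all and at most 12, crops included, and the job is handed in when it is done.

Besides the shell and the picture viewer there is one more tool, called in YAML: its name, and indented under it one key for each argument. jog_arm: Moves the arm, as the interface text tells. Its arguments: {"type":"object","properties":{"plan":{"type":"array","items":{"type":"array","items":{"type":"number"}}}},"required":["plan"]}

```bash
mkdir -p pics; cat > h.py <<'E'
import numpy as np, cv2
from scipy.spatial.transform import Rotation as R
from plant import sense, camera, order
def Rm(a):
    a=np.array(a,float)
    return a if a.shape==(3,3) else (R.from_rotvec(a).as_matrix() if a.size==3 else R.from_quat(a).as_matrix())
def snap(n,f):
    c=camera(n); cv2.imwrite('pics/'+f,c['image'][:,:,::-1]); 
    import pickle; pickle.dump({k:v for k,v in c.items()},open('pics/'+f+'.pkl','wb')); return c
def load(f):
    import pickle; return pickle.load(open('pics/'+f+'.pkl','rb'))
def ray(c,u,v):
    p=cv2.undistortPoints(np.array([[[u,v]]],float),np.array(c['camera_matrix']),np.array(c['D'],float))[0,0]
    return np.array(c['xyz']),Rm(c['attitude'])@np.array([p[0],-p[1],-1])
def atz(c,u,v,z):
    o,d=ray(c,u,v); return o+d*(z-o[2])/d[2]
def proj(c,P):
    q=(np.atleast_2d(P)-np.array(c['xyz']))@Rm(c['attitude'])*[1,-1,-1]
    return cv2.projectPoints(q,np.zeros(3),np.zeros(3),np.array(c['camera_matrix']),np.array(c['D'],float))[0][:,0]
def crop(f,x0,y0,x1,y1,s,out):
    cv2.imwrite('pics/'+out,cv2.resize(cv2.imread('pics/'+f)[y0:y1,x0:x1],None,fx=s,fy=s,interpolation=cv2.INTER_CUBIC))
E
python3 - <<'E'
from h import *
for n in('scene','top'):
    c=snap(n,n+'0.png'); print(n,c['xyz'],c['attitude'],c['camera_matrix'],c['D'])
s=sense(); print(s)
E
```

```text
scene [ 1.22707572 -0.33168798  1.31947814] [0.49662421 0.31462174 1.04520204] [[511.35044245   0.         314.37561439]
 [  0.         511.35044245 243.23952464]
 [  0.           0.           1.        ]] [0.03827689 0.         0.         0.         0.        ]
top [0.42355328 0.01017802 1.16258926] [ 0.11165663 -0.12213436 -1.53878445] [[478.40226815   0.         321.21325612]
 [  0.         478.40226815 239.06648751]
 [  0.           0.           1.        ]] [-0.02071246  0.          0.          0.          0.        ]
{'time_s': 0.1, 'joint_positions': array([-1.3504643 ,  0.42664148,  0.07387341,  1.60650745, -0.03409661,
        1.11080042, -0.06713172]), 'joint_vel': array([-0.00109213, -0.00142087,  0.00100931, -0.00085433, -0.00129311,
       -0.0010968 ,  0.00027215]), 'effort': array([ 8.93392746e-03, -9.37475467e+01,  3.67664091e+00, -4.55047202e+01,
       -4.86657873e-02,  1.67909794e-02,  4.54698738e-05]), 'tool_pos': array([0.24388623, 0.62899742, 0.2048806 ]), 'tool_rot': array([ 2.59151466e+00,  1.77463449e+00, -1.34080201e-03]), 'contact_force': array([-0.25925649,  0.34379579,  0.44847379]), 'torque': array([-0.00075622,  0.01550424,  0.02568093]), 'width': 0.09406469171523034}
```

View pics/scene0.png

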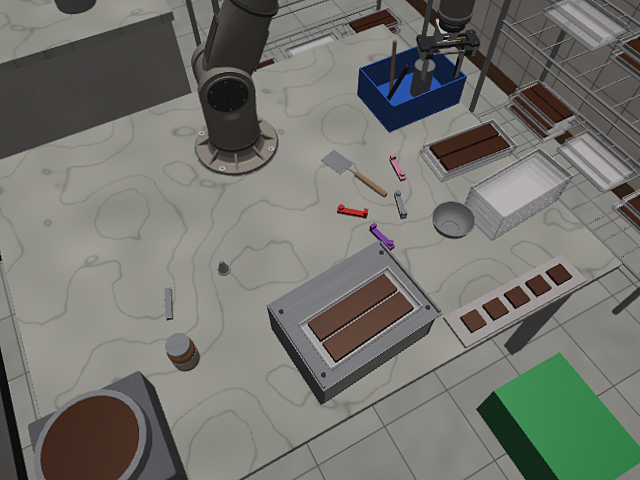

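View pics/top0.png

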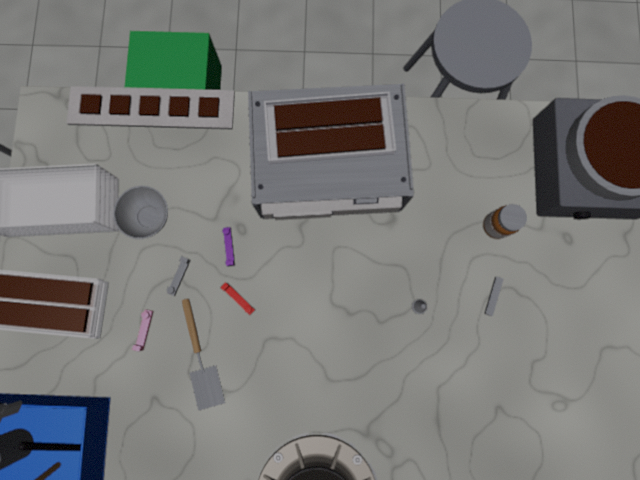

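The scene picture shows the machine at about (355,320). The clamp candidates are grey (400,204), pink (397,167), red (352,211) and purple (381,236). In the top view they are grey (178,276), pink (143,330), red (237,298) and purple (229,246). The stop bar is at top (494,296), with no knob. Only the grey one is plain steel with a knob and a jaw, so I'll confirm it in a crop.

```bash
python3 - <<'E'
from h import *
crop('top0.png',155,245,215,305,6.6,'a.png'); crop('scene0.png',370,180,430,240,6.6,'b.png')
cv2.imwrite('pics/c1.png',np.hstack([cv2.imread('pics/a.png'),cv2.imread('pics/b.png')]))
crop('top0.png',240,75,425,225,4.3,'c2.png')
E
```

```text
(no output)
```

View pics/c1.png

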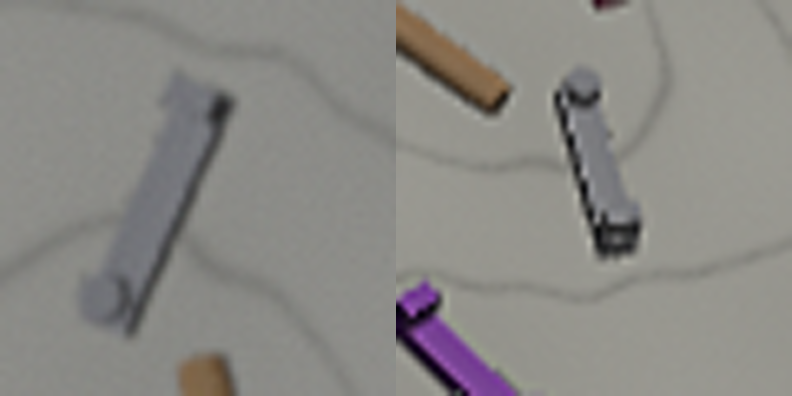

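View pics/c2.png

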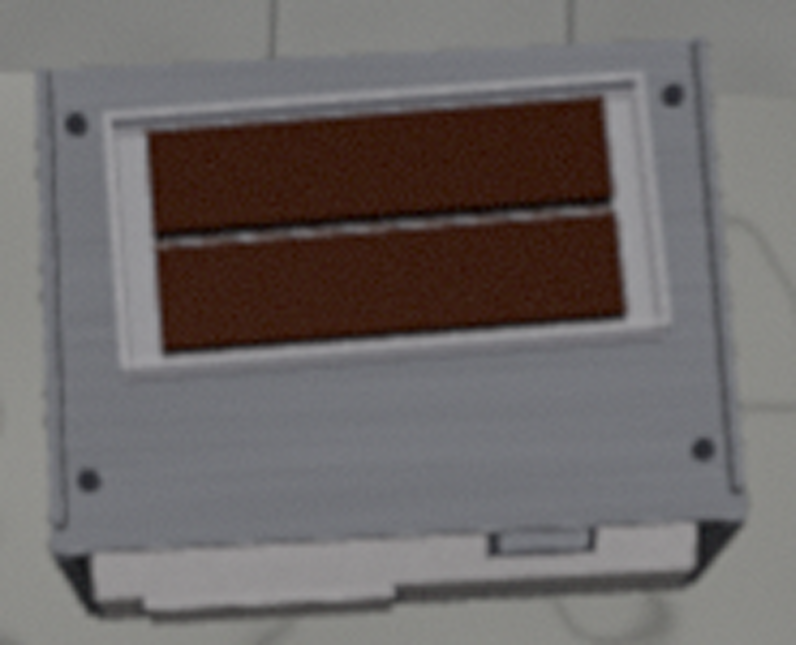

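The crops confirm the grey one: its knob is at top (170.9,290.2) and its jaw end at (185.9,257.7). The release plate's lower edge runs from about (354,203.8) to (378.5,202.8). The drawer lip runs from (273.7,216) to (332,214).

```bash
cat > fit.py <<'E'
from h import *
from scipy.optimize import least_squares
t=load('top0.png')
def fit(obj,pix,cams,x0):
    f=lambda q:np.concatenate([proj(c,[R.from_euler('z',q[2]).apply(o)+[q[0],q[1],0]])[0]-p for o,p,c in zip(obj,pix,cams)])
    r=least_squares(f,x0,loss='soft_l1'); return r.x,f(r.x).reshape(-1,2)
C=lambda x,y:(240+x/4.3,75+y/4.3)
obj=[(-.12,.176,.156),(-.12,-.176,.156),(-.1107,-.056,.079),(-.1107,-.104,.079),(-.124,.139,.052),(-.124,.001,.052),(.13,.164,.156),(.13,-.164,.156)]
pix=[C(58,553),C(745,518),C(490,555),C(595,551),C(145,605),C(395,598),C(50,70),C(700,42)]
m,r=fit(obj,pix,[t]*8,[.8,0,0]); 
E
python3 - <<'E'
from fit import *
print('machine',m,r.round(1).tolist())
s=load('scene0.png')
A=lambda x,y:(155+x/6.6,245+y/6.6)
k,r=fit([(-.036,0,.03),(.0475,.0,.03)],[A(105,298),A(204,84)],[t,t],[.5,.3,0]); print('clamp',k,r.round(1).tolist())
k2,r=fit([(-.036,0,.03),(.0475,.0,.03),(-.036,0,.03)],[A(105,298),A(204,84),(397.9,192.4)],[t,t,s],[.5,.3,0]); print('clamp',k2,r.round(1).tolist())
W=lambda p:R.from_euler('z',m[2]).apply(p)+[m[0],m[1],0]
print('release',W([-.1,-.08,.088]),'floor open',W([-.254+.1,.07,.012]),'front shut',W([-.124,.07,.029]))
print('scene proj release',proj(s,[W([-.116,.176,.156]),W([.13,.176,.156]),W([-.116,-.176,.156])]))
ss=sense(); Rt=R.from_rotvec(ss['tool_rot']).as_matrix(); print(Rt.round(3))
E
```

```text
machine [ 0.78018956 -0.00947579  0.07863725] [[-1.5, 0.5], [1.7, 1.0], [2.5, -1.3], [-1.3, -1.3], [-0.2, -0.9], [-0.0, -2.1], [2.6, 3.2], [-2.2, 3.4]]
clamp [ 0.49559043  0.34247316 -0.36858557] [[-0.0, 0.0], [0.0, -0.0]]
clamp [ 0.49599877  0.34255206 -0.37299794] [[-0.1, -0.2], [0.1, -0.2], [-0.3, -0.5]]
release [ 0.68678309 -0.09708419  0.088     ] floor open [0.62116653 0.04821023 0.012     ] front shut [0.65107382 0.05056692 0.029     ]
scene proj release [[379.54652767 240.0436211 ]
 [439.35590814 310.45736026]
 [265.97736712 305.1784813 ]]
[[ 0.362  0.932 -0.   ]
 [ 0.932 -0.362 -0.001]
 [-0.001  0.    -1.   ]]
```

```bash
cat >> fit.py <<'E'
obj[0]=(-.116,.176,.156);obj[1]=(-.116,-.176,.156);obj[6]=(.13,.176,.156);obj[7]=(.13,-.176,.156);pix[6]=C(38,72);pix[7]=C(708,40)
W=lambda p,m:R.from_euler('z',m[2]).apply(p)+[m[0],m[1],0]
E
python3 - <<'E'
from fit import *
m,r=fit(obj,pix,[t]*8,[.8,0,0]); print(m,r.round(1).tolist())
lines=[[(-.12,.176,.156),(-.12,-.176,.156),(.13,-.176,.156),(.13,.176,.156),(-.12,.176,.156),(-.12,.176,0),(-.12,-.176,0),(-.12,-.176,.156)],[(-.124,.139,.052),(-.124,.001,.052),(-.124,.001,.006)],[(-.1107,-.056,.079),(-.1107,-.104,.079)],[(.13,-.176,.156),(.13,-.176,0),(-.12,-.176,0)]]
out=[]
for f,(x0,y0,x1,y1) in(('top0.png',(240,75,420,225)),('scene0.png',(262,240,442,405))):
    c=load(f);s=4.3 if 0 else 3.3 if f[0]=='s' else 3.3
    im=cv2.resize(cv2.imread('pics/'+f)[y0:y1,x0:x1],None,fx=s,fy=s,interpolation=cv2.INTER_CUBIC)
    for L in lines:
        p=(proj(c,[W(q,m) for q in L])+.5-[x0,y0])*s
        cv2.polylines(im,[p.round().astype(int)],False,(0,255,0),1)
    out.append(cv2.resize(im,(398,int(im.shape[0]*398/im.shape[1]))) if 0 else im)
h=max(i.shape[0] for i in out); out=[cv2.copyMakeBorder(i,0,h-i.shape[0],0,0,cv2.BORDER_CONSTANT) for i in out]
im=np.vstack(out); im=np.hstack(out); cv2.imwrite('pics/ov.png',cv2.resize(im,(800,int(im.shape[0]*800/im.shape[1])),interpolation=cv2.INTER_AREA) if 1 else im)
E
```

```text
[ 0.77815346 -0.00900253  0.08137537] [[-1.7, -0.2], [1.4, -0.1], [2.4, -0.5], [-1.4, -0.6], [-0.2, 0.0], [-0.1, -1.3], [-0.4, 4.1], [0.9, 4.3]]
```

View pics/ov.png

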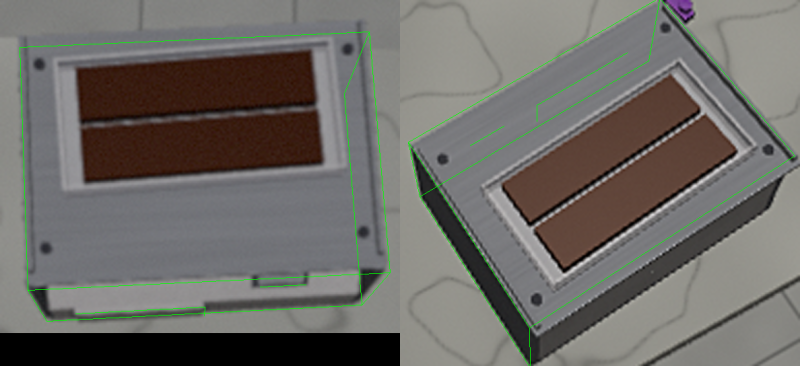

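The overlay shows that the front edges, the drawer lip and the release plate fit in both views. The top plate just reaches about 10 mm further back than given. The machine is at about (0.778, -0.009), yaw 0.081, and the clamp at (0.496, 0.3425), yaw -0.37. Next I work out the press moves.

```bash
cat > g.py <<'E'
from h import *
M=np.array([.778,-.009,0]);Y=.0814
RM=R.from_euler('z',Y).as_matrix()
W=lambda p:RM@np.array(p,float)+M
CL=np.array([.496,.3425,0]);CY=-.371
def ori(xdir,zdir):
    z=np.array(zdir,float);z/=np.linalg.norm(z);x=np.array(xdir,float);x-=z*(x@z);x/=np.linalg.norm(x)
    return np.column_stack([x,np.cross(z,x),z])
def push(deg,sgn=1): a=np.radians(deg);return RM@ori([0,sgn,0],[np.sin(a),0,-np.cos(a)])
def rel(P,O,frm=None):
    s=sense(); p,o=(s['tool_pos'],R.from_rotvec(s['tool_rot']).as_matrix()) if frm is None else frm
    d=o.T@(np.array(P)-p)*100; a=np.degrees(R.from_matrix(o.T@O).as_rotvec())
    return np.r_[d,a].round(2).tolist()
N=lambda deg:RM@np.array([-np.sin(np.radians(deg)),0,np.cos(np.radians(deg))])
REL=W([-.1,-.08,.088])
E
python3 - <<'E'
from g import *
for s in(1,-1): print(rel(REL+N(40)*.08,push(40,s)))
E
```

```text
[-53.97, 62.73, 5.62, -39.32, 9.08, -24.77]
[-53.97, 62.73, 5.62, 12.27, 53.12, 145.9]
```

jog_arm:
  plan:
    - [-1, -7, 8, 0, 0, 0, -3]
    - [-1, -14, 16, 1, 0, 0, -6]
    - [-1, -21, 24, 1, 0, 0, -9]
    - [-1, -28, 32, 1, -5, 1, -12]
    - [-1, -35, 40, 1, -10, 2, -15]
    - [-1, -41, 47, 1, -20, 4, -18]
    - [-1, -47, 55, 2, -30, 7, -21]
    - [-1, -54, 62.7, 5.6, -39.3, 9.1, -24.8]

```text
time_s: 1.1
tool_pos: [0.4678, 0.2157, 0.193]
tool_rot: [1.847, 1.902, 0.616]
contact_force: [1.5, -0.2, 0.2]
width: 0.0178
```

```bash
python3 - <<'E'
from g import *
s=sense();print(s['time_s'],s['tool_pos'],s['joint_positions'].round(2))
print(rel(REL+N(40)*.08,push(40)))
E
```

```text
1.1 [0.46779642 0.21565714 0.19302773] [-0.94 -0.06  0.07  2.41  0.96  0.56 -0.05]
[-32.23, 10.3, 12.32, -4.59, 1.29, -2.53]
```

jog_arm:
  plan:
    - [-1, -6, 0.5, 0, 0, 0, 0]
    - [-1, -12, 1.5, 1, 0, 0, 0]
    - [-1, -18, 3, 3, 0, 0, 0]
    - [-1, -24, 5, 6, -2, 0, -1]
    - [-1, -28, 7, 9, -3, 1, -2]
    - [-1, -32, 9, 11, -4, 1, -2]
    - [-1, -32, 9, 11, -4, 1, -2]
    - [-1, -32, 9, 11, -4, 1, -2]

```text
time_s: 2.1
tool_pos: [0.5566, 0.0128, 0.1985]
tool_rot: [1.779, 1.874, 0.679]
contact_force: [0.9, 0.1, 1.2]
width: 0.0003
```

```bash
python3 - <<'E'
from g import *
s=sense();print(s['time_s'],s['tool_pos'],s['joint_positions'].round(2))
print(rel(REL+N(40)*.08,push(40)))
E
```

```text
2.1 [0.55664532 0.01280141 0.19854583] [-1.01 -0.13  0.79  2.46  1.15  0.2   0.35]
[-11.79, 2.32, 8.29, -0.32, 0.93, -1.34]
```

jog_arm:
  plan:
    - [-1, -6, 1, 4, 0, 1, -1]
    - [-1, -11.8, 2.3, 8.3, 0, 1, -1]
    - [-1, -11.8, 2.3, 8.3, 0, 1, -1]
    - [-1, -11.8, 2.3, 8.3, 0, 1, -1]
    - [-1, -11.8, 2.3, 8.3, 0, 1, -1]

```text
time_s: 2.72
tool_pos: [0.5845, -0.0881, 0.1986]
tool_rot: [1.758, 1.887, 0.686]
contact_force: [0.4, -0.1, -0.2]
width: 0.0006
```

```bash
cat >>g.py <<'E'
if __name__=='__main__':
    import sys
    s=sense();print(s['time_s'],s['tool_pos'],s['joint_positions'].round(2),s['contact_force'].round(1)); print(eval(sys.argv[1]))
E
python3 g.py 'rel(REL+N(40)*.04,push(40)),rel(REL+N(40)*-.009,push(40))'
```

```text
2.725 [ 0.58454736 -0.0880804   0.19857952] [-1.34 -0.26  1.37  2.39  0.94  0.16  0.88] [ 0.4 -0.1 -0.2]
([-1.59, 0.49, 10.87, 0.08, 0.51, -0.41], [-1.55, 0.48, 15.77, 0.08, 0.51, -0.41])
```

jog_arm:
  plan:
    - [-1, -1.6, 0.5, 3, 0, 0.5, -0.4]
    - [-1, -1.6, 0.5, 6, 0, 0.5, -0.4]
    - [-1, -1.6, 0.5, 10.9, 0, 0.5, -0.4]
    - [-1, -1.6, 0.5, 10.9, 0, 0.5, -0.4]
    - [-1, -1.6, 0.5, 10.9, 0, 0.5, -0.4]

```text
time_s: 3.35
tool_pos: [0.5845, -0.082, 0.1967]
tool_rot: [1.746, 1.889, 0.686]
contact_force: [0.5, 0.9, 0.7]
width: 0.0004
```

```bash
python3 g.py 'rel(REL+N(40)*.04,push(40)),rel(REL+N(40)*-.009,push(40))'
```

```text
3.35 [ 0.58451412 -0.08200741  0.196737  ] [-1.35 -0.26  1.37  2.4   1.06  0.16  0.75] [0.5 0.9 0.7]
([-2.18, 0.51, 10.71, 0.37, 0.61, 0.06], [-2.13, 0.47, 15.61, 0.37, 0.61, 0.06])
```

The arm has run into the limits of joints 3 and 6, close to the wrist singularity. I'll back off to an upright tool and fit a kinematic model, so I can plan a better branch.

jog_arm:
  plan:
    - [-1, 0, 0, -2, 8, 0, 0]
    - [-1, 0, 0, -4, 16, 0, 0]
    - [-1, 0, 0, -5, 24, 0, 0]
    - [-1, 0, 0, -6, 32, 0, 0]
    - [-1, 0, 0, -7, 40, 0, 0]
    - [-1, 0, 0, -7, 40, 0, 0]

```text
time_s: 4.1
tool_pos: [0.5084, -0.079, 0.2688]
tool_rot: [2.109, 2.278, 0.027]
contact_force: [0.9, -0.5, -0.2]
width: 0.0006
```

```bash
cat > kin.py <<'E'
from g import *
import itertools
from scipy.optimize import least_squares
D=[([-1.3504643,.42664148,.07387341,1.60650745,-.03409661,1.11080042,-.06713172],[.24388623,.62899742,.2048806],[2.59151466,1.77463449,-.0013408]),
([-.94,-.06,.07,2.41,.96,.56,-.05],[.46779642,.21565714,.19302773],[1.847,1.902,.616]),
([-1.01,-.13,.79,2.46,1.15,.2,.35],[.55664532,.01280141,.19854583],[1.779,1.874,.679]),
([-1.34,-.26,1.37,2.39,.94,.16,.88],[.58454736,-.0880804,.19857952],[1.758,1.887,.686]),
([-1.35,-.26,1.37,2.4,1.06,.16,.75],[.58451412,-.08200741,.196737],[1.746,1.889,.686])]
s=sense();D.append((s['joint_positions'],s['tool_pos'],s['tool_rot']))
def fkR(q,sg,a,b):
    m=R.from_rotvec(b) if len(b)==3 else R.identity(); 
    m=R.from_euler('z',a)
    for i,c in enumerate('zyzyzyz'): m=m*R.from_euler(c,sg[i]*q[i])
    return m*R.from_rotvec(b)
if __name__=='__main__':
    print(s['time_s'],s['tool_pos'],s['joint_positions'].round(2))
    best=[]
    for sg in itertools.product([1,-1],[1],[1,-1],[1,-1],[1,-1],[1,-1],[1,-1]):
        f=lambda x:np.concatenate([(R.from_rotvec(r).inv()*fkR(q,sg,x[0],x[1:])).as_rotvec() for q,p,r in D])
        for a0,b0 in itertools.product([0,1.57,3.14,-1.57],[0,1.57,-1.57,3.1]):
            o=least_squares(f,[a0,0,0,b0],max_nfev=30);best.append((o.cost,sg,o.x.round(3)))
    best.sort(key=lambda t:t[0])
    for b in best[:3]:print(b)
E
python3 kin.py
```

```text
4.1 [ 0.50841013 -0.07902331  0.26876147] [-1.68 -0.49  1.37  1.96  0.53  1.29  1.18]
(np.float64(0.00013231486589059143), (-1, 1, -1, 1, -1, 1, -1), array([-0.000e+00,  1.000e-03, -3.000e-03, -3.143e+00]))
(np.float64(0.00013231486589059257), (-1, 1, -1, 1, -1, 1, -1), array([ 6.283e+00, -1.000e-03,  3.000e-03,  3.141e+00]))
(np.float64(0.00013231486589059303), (-1, 1, -1, 1, -1, 1, -1), array([-0.000e+00, -1.000e-03,  3.000e-03,  3.141e+00]))
```

```bash
cat >> kin.py <<'E'
SG=(-1,1,-1,1,-1,1,-1);LO=np.array([-2.85,-.5,-1.23,.21,-1.02,.16,-2.73]);HI=np.array([2.85,2.14,1.37,2.46,4.16,2.05,2.73])
def mats(q):
    m=R.identity();o=[]
    for i,c in enumerate('zyzyzyz'): m=m*R.from_euler(c,SG[i]*q[i]);o.append(m.as_matrix())
    return o
def rowsA(q):
    o=mats(q); # params: d1, (x,z) after j2, x after j3... 
    return np.column_stack([[0,0,1],o[0][:,0],o[1][:,2],o[2][:,0],o[3][:,0],o[3][:,2],o[4][:,0],o[5][:,0],o[5][:,2]])
A=np.vstack([rowsA(q) for q,p,r in D]);B=np.concatenate([p for q,p,r in D])
PRM=np.linalg.lstsq(np.vstack([A,np.eye(9)*.02*[0.05,1,.05,1,1,.05,1,1,.05]]),np.r_[B,np.zeros(9)],rcond=None)[0]
def fk(q): return rowsA(q)@PRM, R.from_matrix(mats(q)[-1])*R.from_euler('z',np.pi)
def err(q,P,O): p,r=fk(q); return np.r_[p-P,(R.from_matrix(O).inv()*r).as_rotvec()*.3]
def ik(P,O,q0,w=.01): 
    o=least_squares(lambda q:np.r_[err(q,P,O),w*(q-q0)*.1],np.clip(q0,LO+.01,HI-.01),bounds=(LO,HI)); return o.x,np.abs(err(o.x,P,O)).max()
E
python3 - <<'E'
from kin import *
print(PRM.round(3),(A@PRM-B).round(3))
rng=np.random.default_rng(0)
for th in(30,40):
  for sgn in(1,-1):
    S=[]
    for k in range(25):
        q,e=ik(REL+N(th)*.0,push(th,sgn),rng.uniform(LO,HI),0)
        if e<.003: S.append((min(np.min(q-LO),np.min(HI-q)),q.round(2)))
    S.sort(key=lambda t:-t[0])
    for x in S[:4]:print(th,sgn,round(x[0],2),x[1])
E
```

```text
[ 0.353 -0.024  0.563 -0.044 -0.027  0.562  0.058 -0.016  0.404] [-0.061  0.019 -0.002 -0.007  0.    -0.008 -0.002 -0.004 -0.001  0.004
  0.001  0.004  0.005 -0.006  0.005 -0.004  0.007  0.002]
30 1 0.17 [ 0.99  0.55 -0.96  2.13  1.14  0.33  0.84]
30 1 0.14 [ 1.08  0.6  -1.09  2.14  1.25  0.4   0.76]
30 1 0.13 [ 0.94  0.53 -0.9   2.12  1.07  0.29  0.89]
30 1 0.12 [ 1.09  0.62 -1.11  2.14  1.27  0.42  0.74]
30 -1 0.07 [ 0.33  0.4  -0.03  2.09 -0.84  0.23 -0.41]
30 -1 0.07 [ 0.82  0.48 -0.74  2.1   0.82  0.23 -2.03]
30 -1 0.03 [ 0.47  0.41 -0.23  2.08 -0.5   0.19 -0.73]
30 -1 0.03 [ 0.7   0.45 -0.58  2.08  0.46  0.19 -1.68]
40 1 0.14 [ 0.49  0.41 -0.16  2.32  3.93  0.31 -1.96]
40 1 0.13 [ 1.16  0.63 -1.09  2.33  2.22  0.35 -0.14]
40 1 0.13 [ 1.16  0.63 -1.08  2.33  2.23  0.34 -0.15]
40 1 0.13 [ 1.07  0.57 -0.96  2.33  2.44  0.29 -0.39]
40 -1 0.14 [ 0.46  0.41 -0.12  2.32  3.96  0.32  1.14]
40 -1 0.12 [ 0.59  0.42 -0.28  2.32  3.79  0.28  1.33]
40 -1 0.08 [ 0.8   0.46 -0.56  2.34  3.34  0.24  1.81]
40 -1 0.08 [ 0.82  0.46 -0.58  2.34  3.29  0.24  1.87]
```

jog_arm:
  plan:
    - [-1, 5, 3, -1, 0, 0, 0]
    - [-1, 10, 6, -2, 0, 0, 0]
    - [-1, 15, 9, -3, 0, 0, 0]
    - [-1, 18, 12, -4, 0, 0, 0]
    - [-1, 18, 12, -4, 0, 0, 0]

```text
time_s: 4.72
tool_pos: [0.5529, 0.0985, 0.3332]
tool_rot: [2.086, 2.255, 0.093]
contact_force: [0.8, 0.1, -0.6]
width: -0.0
```

```bash
cat > st.py <<'E'
from h import *
s=sense();open('dat.txt','a').write(repr([list(map(float,s[k])) for k in('joint_positions','tool_pos','tool_rot')])+'\n')
print(s['time_s'],s['tool_pos'].round(4),s['tool_rot'].round(3),s['joint_positions'].round(3),s['contact_force'].round(1))
E
python3 st.py
```

```text
4.725 [0.5529 0.0985 0.3332] [2.086 2.255 0.093] [-2.059 -0.495  1.374  1.81   0.554  1.389  0.865] [ 0.8  0.1 -0.6]
```

jog_arm:
  plan:
    - [-1, 4, 2, 0, 0, 0, -10]
    - [-1, 8, 4, 0, 0, 0, -20]
    - [-1, 12, 6, 0, 0, 0, -30]
    - [-1, 15, 6, 0, 0, 0, -40]
    - [-1, 15, 6, 0, 0, 0, -50]
    - [-1, 15, 6, 0, 0, 0, -60]
    - [-1, 15, 6, 0, 0, 0, -60]

```text
time_s: 5.6
tool_pos: [0.5429, 0.2242, 0.3588]
tool_rot: [0.669, 2.935, 0.076]
contact_force: [-0.3, -0.6, -0.3]
width: 0.0004
```

```bash
python3 st.py
```

```text
5.6 [0.5429 0.2242 0.3588] [0.669 2.935 0.076] [-2.305 -0.495  1.375  1.755  0.592  1.409  1.688] [-0.3 -0.6 -0.3]
```

jog_arm:
  plan:
    - [-1, -4, 4.5, 0, 0, 0, 0]
    - [-1, -8, 9, 0, 0, 0, 0]
    - [-1, -12, 13.5, 0, 0, 0, 0]
    - [-1, -16, 18, 0, 0, 0, 0]
    - [-1, -16, 18, 0, 0, 0, 0]

```text
time_s: 6.22
tool_pos: [0.5776, 0.2386, 0.4242]
tool_rot: [0.655, 2.892, 0.125]
contact_force: [-0.4, -0.4, -0.4]
width: 0.0004
```

```bash
python3 st.py; cat > kin2.py <<'E'
from kin import *
for l in open('dat.txt'): D.append(tuple(np.array(v) for v in eval(l)))
Wt=np.array([3.]+[.6]*4+[3.]*(len(D)-5))
NAMES=['d1','x1','y1','x2','y2','z2','x3','y3','x4','y4','z4','x5','y5','x6','y6','z6']
def rowsA(q):
    o=mats(q); return np.column_stack([[0,0,1],o[0][:,0],o[0][:,1],o[1][:,0],o[1][:,1],o[1][:,2],o[2][:,0],o[2][:,1],o[3][:,0],o[3][:,1],o[3][:,2],o[4][:,0],o[4][:,1],o[5][:,0],o[5][:,1],o[5][:,2]])
A=np.vstack([w*rowsA(q) for w,(q,p,r) in zip(Wt,D)]);B=np.concatenate([w*p for w,(q,p,r) in zip(Wt,D)])
reg=np.array([.05 if n in('d1','z2','z4','z6') else 1 for n in NAMES])*.03
PRM=np.linalg.lstsq(np.vstack([A,np.diag(reg)]),np.r_[B,np.zeros(16)],rcond=None)[0]
import kin; kin.rowsA=rowsA; kin.PRM=PRM
if __name__=='__main__':
    print(dict(zip(NAMES,PRM.round(3)))); print(((A@PRM-B).reshape(-1,3)/Wt[:,None]).round(3).tolist())
E
python3 kin2.py
```

```text
6.225 [0.5776 0.2386 0.4242] [0.655 2.892 0.125] [-2.351 -0.495  1.374  1.613  0.617  1.485  1.72 ] [-0.4 -0.4 -0.4]Traceback (most recent call last):
  File "kin2.py", line 7, in <module>
    A=np.vstack([w*rowsA(q) for w,(q,p,r) in zip(Wt,D)]);B=np.concatenate([w*p for w,(q,p,r) in zip(Wt,D)])
                                                                           ~^~
TypeError: can't multiply sequence by non-int of type 'numpy.float64'
```

```bash
sed -i 's/\[w\*p for/[w*np.array(p) for/' kin2.py; python3 kin2.py; python3 - <<'E'
from kin2 import *
from kin import fk,ik
s=sense();q=s['joint_positions']
J=np.zeros((6,7));p0,r0=fk(q)
for i in range(7):
    d=q.copy();d[i]+=1e-4;p,r=fk(d);J[:3,i]=(p-p0)/1e-4;J[3:,i]=(r*r0.inv()).as_rotvec()/1e-4
np.set_printoptions(precision=2,suppress=True)
print(p0,s['tool_pos']);print(J);u,S,v=np.linalg.svd(J);print(S,v[-1])
for name,t in dict(out=[.92,.38,0],inn=[-.92,-.38,0],up=[0,0,1],left=[-.38,.92,0]).items(): print(name,np.linalg.pinv(J)@np.r_[t,0,0,0])
E
```

```text
{'d1': np.float64(0.297), 'x1': np.float64(0.0), 'y1': np.float64(-0.009), 'x2': np.float64(-0.003), 'y2': np.float64(-0.009), 'z2': np.float64(0.543), 'x3': np.float64(0.008), 'y3': np.float64(-0.021), 'x4': np.float64(0.004), 'y4': np.float64(-0.021), 'z4': np.float64(0.496), 'x5': np.float64(-0.004), 'y5': np.float64(-0.001), 'x6': np.float64(0.001), 'y6': np.float64(-0.001), 'z6': np.float64(0.364)}
[[0.0, 0.0, -0.0], [0.0, 0.001, 0.001], [-0.002, -0.002, -0.002], [0.002, 0.002, 0.002], [0.0, -0.001, 0.001], [-0.0, 0.0, 0.0], [0.0, -0.0, -0.0], [-0.0, 0.0, -0.0], [-0.0, 0.0, 0.0]]
[0.58 0.24 0.42] [0.58 0.24 0.42]
[[ 0.24 -0.09  0.24 -0.35  0.29 -0.2   0.  ]
 [-0.58  0.09 -0.45 -0.08 -0.2  -0.3   0.  ]
 [ 0.    0.24 -0.27 -0.48  0.05 -0.05  0.  ]
 [ 0.   -0.71 -0.33 -0.75 -0.56 -0.82 -0.19]
 [ 0.   -0.7   0.34  0.48 -0.83  0.56 -0.04]
 [-1.    0.   -0.88  0.47 -0.06 -0.13  0.98]]
[1.87 1.57 1.43 0.52 0.35 0.17] [ 0.12  0.5   0.41  0.   -0.52 -0.35  0.41]
out [-3.51 -0.7   3.16 -2.04  0.99  0.42  0.34]
inn [ 3.51  0.7  -3.16  2.04 -0.99 -0.42 -0.34]
up [ 0.05  0.47 -0.49 -1.81 -0.54  1.66  0.66]
left [-1.73  0.57  0.55 -0.04 -0.33 -0.16 -1.29]
```

```bash
cat > sim.py <<'E'
from kin2 import *
from kin import fk,ik,LO,HI
VL=np.array([1.89,1.89,2.39,2.39,3.01,3.01,3.01])*.7/8
def jac(q):
    J=np.zeros((6,7));p0,r0=fk(q)
    for i in range(7):
        d=q.copy();d[i]+=1e-4;p,r=fk(d);J[:3,i]=(p-p0)/1e-4;J[3:,i]=(r*r0.inv()).as_rotvec()/1e-4
    return J,p0,r0
def step(q,P,Rt,lam=.02,n=6):
    # one row: try to reach pose P,Rt (limited 62.5mm, 10.7deg)
    p,r=fk(q);d=P-p;L=np.linalg.norm(d);a=(Rt*r.inv()).as_rotvec();al=np.linalg.norm(a)
    f=max(L/.0625,al/np.radians(10.7),1); P=p+d/f;Rt=R.from_rotvec(a/f)*r
    q1=q.copy()
    for _ in range(n):
        J,p,r=jac(q1);e=np.r_[P-p,(Rt*r.inv()).as_rotvec()]
        q1=np.clip(q1+J.T@np.linalg.solve(J@J.T+lam**2*np.eye(6),e),LO+.005,HI-.005)
    dq=q1-q;dq/=max(1,np.max(np.abs(dq)/VL)); return q+dq
def call(q,rows,**k):
    p0,r0=fk(q)
    for w in rows: q=step(q,p0+r0.apply(np.array(w[:3])/100),r0*R.from_rotvec(np.radians(w[3:])),**k)
    return q
E
python3 - <<'E'
from sim import *
np.set_printoptions(precision=2,suppress=True)
c1=[[-7,8,0,0,0,-3],[-14,16,1,0,0,-6],[-21,24,1,0,0,-9],[-28,32,1,-5,1,-12],[-35,40,1,-10,2,-15],[-41,47,1,-20,4,-18],[-47,55,2,-30,7,-21],[-54,62.7,5.6,-39.3,9.1,-24.8]]
c2=[[-6,.5,0,0,0,0],[-12,1.5,1,0,0,0],[-18,3,3,0,0,0],[-24,5,6,-2,0,-1],[-28,7,9,-3,1,-2]]+[[-32,9,11,-4,1,-2]]*3
c3=[[-6,1,4,0,1,-1]]+[[-11.8,2.3,8.3,0,1,-1]]*4
q=np.array(D[0][0]);
print(call(q,c1),D[1][0]);print(call(np.array(D[1][0]),c2),D[2][0]);print(call(np.array(D[2][0]),c3),D[3][0])
rng=np.random.default_rng(0)
for th in(30,40):
  for yw in(-60,0,60,120,180):
    S=[];O=push(th)@R.from_euler('z',yw,degrees=True).as_matrix()
    for k in range(20):
        q,e=ik(REL,O,rng.uniform(LO,HI),0)
        if e<.003: S.append((min(np.min(q-LO),np.min(HI-q)),q.round(2)))
    S.sort(key=lambda t:-t[0])
    for x in S[:2]:print(th,yw,round(x[0],2),x[1])
E
```

```text
[-0.9   0.03  0.29  2.19  0.23  0.71  0.69] [-0.94, -0.06, 0.07, 2.41, 0.96, 0.56, -0.05]
[-0.42  0.01  0.37  2.41 -0.07  0.17  1.64] [-1.01, -0.13, 0.79, 2.46, 1.15, 0.2, 0.35]
[-0.78 -0.    0.71  2.41 -0.08  0.18  1.67] [-1.34, -0.26, 1.37, 2.39, 0.94, 0.16, 0.88]
30 -60 0.2 [ 0.86  0.54 -0.92  2.07  1.1   0.36  1.85]
30 -60 0.15 [ 0.97  0.63 -1.08  2.07  1.23  0.46  1.77]
30 0 0.19 [ 0.84  0.53 -0.9   2.07  1.08  0.35  0.82]
30 0 0.09 [ 0.68  0.47 -0.7   2.08  0.86  0.25  0.98]
30 60 0.22 [ 0.89  0.56 -0.96  2.07  1.13  0.38 -0.27]
30 60 0.2 [ 0.87  0.55 -0.93  2.07  1.11  0.36 -0.25]
30 120 0.24 [ 0.91  0.57 -0.99  2.07  1.15  0.4  -1.33]
30 120 0.16 [ 0.8   0.51 -0.85  2.07  1.03  0.32 -1.24]
30 180 0.23 [ 0.89  0.57 -0.97  2.07  1.14  0.39 -2.37]
30 180 0.15 [ 0.78  0.5  -0.82  2.07  1.    0.31 -2.27]
40 -60 0.15 [ 0.96  0.59 -0.99  2.19  1.96  0.31  1.06]
40 -60 0.08 [ 0.87  0.53 -0.87  2.19  2.06  0.24  0.92]
40 0 0.15 [ 0.97  0.6  -1.    2.19  1.95  0.31  0.03]
40 0 0.1 [ 0.9   0.55 -0.91  2.19  2.03  0.26 -0.09]
40 60 0.11 [ 0.91  0.56 -0.92  2.19  2.01  0.27 -1.11]
40 60 0.08 [ 0.87  0.54 -0.88  2.19  2.06  0.24 -1.18]
40 120 0.15 [ 0.96  0.59 -0.99  2.19  1.96  0.31 -2.08]
40 120 0.11 [ 0.91  0.56 -0.93  2.19  2.01  0.27 -2.16]
40 180 0.07 [0.02 0.4  0.12 2.21 3.97 0.23 0.89]
40 180 0.04 [-0.22  0.43  0.4   2.22  4.12  0.33  0.68]
```

```bash
cat >> sim.py <<'E'
PO=dict(lam=.02,n=6,k=0,w=np.ones(7),qm=(LO+HI)/2)
def step2(q,P,Rt,lam=.02,n=6,k=0.,qm=None,w=np.ones(7),each=True):
    p,r=fk(q);d=P-p;L=np.linalg.norm(d);a=(Rt*r.inv()).as_rotvec();al=np.linalg.norm(a)
    f=max(L/.0625,al/np.radians(10.7),1); P=p+d/f;Rt=R.from_rotvec(a/f)*r
    q1=q.copy();Wi=np.diag(1/w)
    for _ in range(n):
        J,p,r=jac(q1);e=np.r_[P-p,(Rt*r.inv()).as_rotvec()]
        Ji=Wi@J.T@np.linalg.inv(J@Wi@J.T+lam**2*np.eye(6))
        dq=Ji@e
        if k: dq=dq+(np.eye(7)-Ji@J)@(k*(qm-q1))
        q1=np.clip(q1+dq,LO+.005,HI-.005)
    dq=q1-q;dq/=max(1,np.max(np.abs(dq)/VL)); return q+dq
def call2(q,rows,**k):
    p0,r0=fk(q)
    for w in rows: q=step2(q,p0+r0.apply(np.array(w[:3])/100),r0*R.from_rotvec(np.radians(w[3:])),**k)
    return q
c1=[[-7,8,0,0,0,-3],[-14,16,1,0,0,-6],[-21,24,1,0,0,-9],[-28,32,1,-5,1,-12],[-35,40,1,-10,2,-15],[-41,47,1,-20,4,-18],[-47,55,2,-30,7,-21],[-54,62.7,5.6,-39.3,9.1,-24.8]]
c2=[[-6,.5,0,0,0,0],[-12,1.5,1,0,0,0],[-18,3,3,0,0,0],[-24,5,6,-2,0,-1],[-28,7,9,-3,1,-2]]+[[-32,9,11,-4,1,-2]]*3
c3=[[-6,1,4,0,1,-1]]+[[-11.8,2.3,8.3,0,1,-1]]*4
c5=[[0,0,-2,8,0,0],[0,0,-4,16,0,0],[0,0,-5,24,0,0],[0,0,-6,32,0,0],[0,0,-7,40,0,0],[0,0,-7,40,0,0]]
HIST=[(D[0][0],c1,D[1][0]),(D[1][0],c2,D[2][0]),(D[2][0],c3,D[3][0]),(D[4][0],c5,D[5][0])]
E
python3 - <<'E'
from sim import *
np.set_printoptions(precision=2,suppress=True)
mid=(LO+HI)/2; st=np.array(D[0][0])
for lab,kw in dict(pinv={},mid05=dict(k=.05,qm=mid),mid2=dict(k=.2,qm=mid),mid10=dict(k=1.,qm=mid),st2=dict(k=.2,qm=st),st10=dict(k=1.,qm=st),zero2=dict(k=.2,qm=np.zeros(7)),lam1=dict(lam=.1),lam1n1=dict(lam=.1,n=30),wt=dict(w=1/VL/8)).items():
    print(lab)
    for a,c,b in HIST: print('  ',call2(np.array(a),c,**kw)-b)
E
```

```text
pinv
   [ 0.04  0.09  0.22 -0.22 -0.73  0.15  0.74]
   [ 0.59  0.14 -0.42 -0.05 -1.22 -0.04  1.29]
   [ 0.56  0.26 -0.66  0.02 -1.02  0.02  0.79]
   [ 0.53 -0.   -0.01  0.3  -0.03 -0.16 -0.57]
mid05
   [ 0.67  0.13 -0.54 -0.27 -0.67  0.22  0.56]
   [ 1.17  0.2  -0.97 -0.08 -1.14 -0.04  1.26]
   [ 0.88  0.27 -0.97  0.01 -1.02  0.02  0.79]
   [ 0.53 -0.   -0.01  0.29 -0.   -0.15 -0.59]
mid2
   [ 0.69  0.24 -0.8  -0.36 -0.59  0.36  0.23]
   [ 1.35  0.23 -1.16 -0.09 -0.46 -0.03  0.59]
   [ 1.16  0.27 -1.27  0.   -0.43  0.02  0.2 ]
   [ 0.52 -0.   -0.01  0.29  0.03 -0.12 -0.63]
mid10
   [ 0.64  0.3  -0.81 -0.38 -0.54  0.39  0.13]
   [ 1.15  0.26 -0.79 -0.13  0.55 -0.04 -0.32]
   [ 1.16  0.31 -1.21 -0.01  0.26  0.02 -0.45]
   [ 0.57 -0.   -0.07  0.35  0.21 -0.1  -0.77]
st2
   [-0.04  0.09  0.3  -0.22 -0.73  0.15  0.74]
   [ 0.58  0.14 -0.42 -0.05 -1.2  -0.04  1.27]
   [ 0.85  0.27 -0.94  0.01 -1.02  0.02  0.79]
   [ 0.53 -0.   -0.01  0.3  -0.02 -0.16 -0.58]
st10
   [-0.05  0.09  0.3  -0.22 -0.73  0.16  0.72]
   [ 0.68  0.14 -0.5  -0.07 -1.18 -0.03  1.26]
   [ 1.02  0.28 -1.11 -0.01 -0.87  0.01  0.65]
   [ 0.54 -0.   -0.01  0.3  -0.02 -0.15 -0.59]
zero2
   [ 0.56  0.14 -0.47 -0.29 -0.68  0.25  0.51]
   [ 1.25  0.21 -1.07 -0.08 -0.67 -0.04  0.78]
   [ 1.16  0.28 -1.26 -0.   -0.64  0.02  0.42]
   [ 0.56 -0.   -0.01  0.3  -0.09 -0.21 -0.51]
lam1
   [ 0.04  0.09  0.22 -0.22 -0.73  0.15  0.74]
   [ 0.7   0.19 -0.48 -0.08 -1.15 -0.04  1.26]
   [-0.18  0.06 -0.    0.   -0.14  0.01  0.15]
   [ 0.55 -0.   -0.01  0.3  -0.03 -0.16 -0.57]
lam1n1
   [ 0.04  0.09  0.22 -0.22 -0.73  0.15  0.74]
   [ 0.48  0.14 -0.31 -0.05 -1.23 -0.04  1.3 ]
   [-0.28 -0.23 -0.   -0.02  0.53  0.26 -0.43]
   [ 0.55 -0.   -0.01  0.3  -0.03 -0.16 -0.57]
wt
   [-0.02  0.09  0.29 -0.22 -0.73  0.15  0.74]
   [ 0.5   0.14 -0.35 -0.04 -1.22 -0.04  1.29]
   [ 0.57  0.25 -0.67  0.03 -1.02  0.02  0.79]
   [ 0.53 -0.   -0.01  0.3  -0.04 -0.17 -0.56]
```

```bash
python3 - <<'E'
s=open('sim.py').read()
i=s.index('def step2')
t=s[i:].replace("f=max(L/.0625,al/np.radians(10.7),1); P=p+d/f;Rt=R.from_rotvec(a/f)*r","P=p+d/max(1,L/.0625);Rt=R.from_rotvec(a/max(1,al/np.radians(10.7)))*r")
open('sim.py','w').write(s[:i]+t)
E
python3 - <<'E'
from sim import *
np.set_printoptions(precision=2,suppress=True)
mid=(LO+HI)/2; st=np.array(D[0][0])
for lab,kw in dict(pinv={},n1=dict(n=1),l05=dict(lam=.05),lam1=dict(lam=.1),lam1n30=dict(lam=.1,n=30),mid01=dict(k=.01,qm=mid),mid05=dict(k=.05,qm=mid),st05=dict(k=.05,qm=st),st2=dict(k=.2,qm=st),n50=dict(n=40)).items():
    print(lab)
    for a,c,b in HIST: print('  ',call2(np.array(a),c,**kw)-b)
E
```

```text
pinv
   [-0.12 -0.01  0.13 -0.01 -0.01  0.    0.02]
   [ 0.66  0.13 -0.51 -0.03 -1.16 -0.04  1.26]
   [ 0.5   0.23 -0.61  0.05 -1.    0.02  0.79]
   [ 0.52 -0.   -0.01  0.29 -0.03 -0.15 -0.58]
n1
   [-0.16 -0.05  0.09  0.01 -0.04  0.01  0.01]
   [ 0.69  0.23 -0.36 -0.07 -0.96 -0.04  1.15]
   [ 0.9   0.38 -0.79 -0.02 -0.57  0.01  0.44]
   [ 0.5   0.01 -0.01  0.27 -0.1  -0.17 -0.56]
l05
   [-0.12 -0.01  0.13 -0.01 -0.01  0.    0.02]
   [ 0.5   0.12 -0.34 -0.03 -1.17 -0.04  1.26]
   [-0.16  0.2  -0.    0.06 -0.21  0.01  0.08]
   [ 0.53 -0.   -0.01  0.29 -0.03 -0.15 -0.58]
lam1
   [-0.12 -0.01  0.12 -0.01 -0.01  0.    0.02]
   [ 0.5   0.13 -0.29 -0.03 -1.13 -0.04  1.25]
   [-0.17  0.09 -0.    0.01  0.01  0.01 -0.1 ]
   [ 0.54 -0.   -0.01  0.3  -0.04 -0.16 -0.57]
lam1n30
   [-0.12 -0.01  0.12 -0.01 -0.01  0.    0.02]
   [ 0.13  0.09  0.03 -0.02 -1.17 -0.04  1.27]
   [-0.3  -0.23 -0.   -0.02  0.53  0.32 -0.5 ]
   [ 0.55 -0.   -0.01  0.3  -0.03 -0.16 -0.57]
mid01
   [ 0.15  0.   -0.14 -0.01 -0.   -0.02  0.01]
   [ 0.8   0.14 -0.65 -0.04 -1.19 -0.04  1.28]
   [ 0.58  0.23 -0.69  0.05 -1.    0.02  0.79]
   [ 0.52 -0.   -0.01  0.29 -0.03 -0.15 -0.59]
mid05
   [ 0.44  0.03 -0.54 -0.01  0.05  0.03 -0.12]
   [ 1.12  0.16 -0.96 -0.04 -1.21 -0.04  1.3 ]
   [ 0.76  0.24 -0.87  0.04 -1.    0.02  0.79]
   [ 0.52 -0.   -0.01  0.29 -0.01 -0.14 -0.6 ]
st05
   [-0.15 -0.01  0.15 -0.01 -0.01  0.01  0.02]
   [ 0.55  0.12 -0.41 -0.03 -1.14 -0.04  1.24]
   [ 0.58  0.23 -0.69  0.05 -1.    0.02  0.79]
   [ 0.52 -0.   -0.01  0.29 -0.03 -0.15 -0.59]
st2
   [-0.16 -0.01  0.16 -0.01 -0.01  0.01  0.02]
   [ 0.51  0.12 -0.36 -0.03 -1.15 -0.04  1.24]
   [ 0.65  0.23 -0.76  0.04 -1.    0.02  0.79]
   [ 0.53 -0.   -0.01  0.29 -0.03 -0.15 -0.59]
n50
   [-0.12 -0.01  0.12 -0.01 -0.01  0.    0.02]
   [ 0.93  0.14 -0.79 -0.04 -1.07 -0.04  1.16]
   [ 1.04  0.23 -1.18  0.03 -0.84  0.02  0.63]
   [ 0.52 -0.   -0.01  0.29 -0.03 -0.15 -0.58]
```

```bash
cat > fast.py <<'E'
from kin2 import PRM
from g import *
LO=np.array([-2.85,-.5,-1.23,.21,-1.02,.16,-2.73]);HI=np.array([2.85,2.14,1.37,2.46,4.16,2.05,2.73])
VL=np.array([1.89,1.89,2.39,2.39,3.01,3.01,3.01])*.7/8
P_=PRM;OFF=[P_[1:3].tolist()+[0],P_[3:6],P_[6:8].tolist()+[0],P_[8:11],P_[11:13].tolist()+[0],P_[13:16],[0,0,0]];OFF=np.array([np.array(o) for o in OFF])
def fkj(q):
    m=np.eye(3);p=np.array([0,0,P_[0]]);ax=[];po=[]
    for i in range(7):
        s,c=np.sin(q[i]),np.cos(q[i])
        if i%2==0: ax.append(-m[:,2]);Q=np.array([[c,s,0],[-s,c,0],[0,0,1]])
        else: ax.append(m[:,1].copy());Q=np.array([[c,0,s],[0,1,0],[-s,0,c]])
        po.append(p);m=m@Q;p=p+m@OFF[i]
    J=np.zeros((6,7))
    for i in range(7): J[:3,i]=np.cross(ax[i],p-po[i]);J[3:,i]=ax[i]
    return p,m@np.diag([-1,-1,1.]),J
def rv(M): return cv2.Rodrigues(M)[0][:,0]
def row(q,P,O,n=3,k=.004):
    p,o,_=fkj(q);d=P-p;a=rv(O@o.T);P=p+d/max(1,np.linalg.norm(d)/.0625);O=cv2.Rodrigues(a/max(1,np.linalg.norm(a)/np.radians(10.7)))[0]@o
    x=q.copy()
    for _ in range(n):
        p,o,J=fkj(x);e=np.r_[P-p,rv(O@o.T)];Ji=J.T@np.linalg.inv(J@J.T+4e-4*np.eye(6))
        x=np.clip(x+Ji@e+(np.eye(7)-Ji@J)@(k*((LO+HI)/2-x)),LO+.005,HI-.005)
    dq=x-q;return q+dq/max(1,np.max(np.abs(dq)/VL))
def go(q,P,O,mx=24,tr=None):
    for i in range(mx):
        q=row(q,P,O)
        if tr is not None: tr.append(q)
        p,o,_=fkj(q)
        if np.linalg.norm(p-P)<.003 and np.linalg.norm(rv(O@o.T))<.02: return q,i+1,True
    return q,mx,False
mg=lambda q:min((q-LO).min(),(HI-q).min())
def up(az,tilt,yaw): # tool z leaning 'tilt' outward at azimuth az, x at radial+yaw
    return R.from_euler('z',az,degrees=True).as_matrix()@R.from_euler('y',-tilt,degrees=True).as_matrix()@np.diag([1,-1,-1.])@R.from_euler('z',-yaw,degrees=True).as_matrix()
E
cat > search.py <<'E'
from fast import *
import sys
np.set_printoptions(precision=2,suppress=True)
q0=np.array(sense()['joint_positions']);p,o,_=fkj(q0);print(p,sense()['tool_pos'],rv(o))
rng=np.random.default_rng(int(sys.argv[1]));best=-9;import time;t0=time.time()
while time.time()-t0<150:
    wp=[(rng.uniform(-20,70),rng.uniform(.45,.75),rng.uniform(.25,.55),rng.uniform(-25,25),rng.uniform(-180,180)) for _ in range(rng.integers(1,4))]
    sg=rng.choice([1,-1]);th=rng.choice([32,36]);q=q0;m=9;tot=0
    for j,w in enumerate(wp):
        w=tuple(round(v,2) for v in w);tr=[];a=np.radians(w[0])
        q,n,ok=go(q,np.array([w[1]*np.cos(a),w[1]*np.sin(a),w[2]]),up(w[0],w[3],w[4]),tr=tr);tot+=n
        if not ok: break
        m=min(m,min(map(mg,tr[(3 if j==0 else 0):] or [q])))
        if m<.02: ok=False;break
    if not ok: continue
    for d in(.1,-.008):
        tr=[];q,n,ok=go(q,REL+N(th)*d,push(th,sg),tr=tr);tot+=n
        m=min(m,min(map(mg,tr)))
        if not ok or m<.02: ok=False;break
    sc=m-.001*tot
    if ok and sc>best: best=sc;print(round(m,3),tot,sg,th,[np.round(w,2).tolist() for w in wp],q,flush=True)
E
nproc; for i in 1 2 3 4; do python3 search.py $i > s$i.txt & done; wait; tail -n 2 s*.txt
```

```text
4
==> s1.txt <==
this script no longer has the robot

==> s2.txt <==
this script no longer has the robot

==> s3.txt <==
[0.58 0.24 0.42] [0.58 0.24 0.42] [0.65 2.89 0.12]

==> s4.txt <==
this script no longer has the robotException ignored in: <_io.TextIOWrapper mode='rw' encoding='UTF-8'>
Traceback (most recent call last):
BrokenPipeError: [Errno 32] Broken pipe
Exception ignored in: <_io.TextIOWrapper mode='rw' encoding='UTF-8'>
Traceback (most recent call last):
BrokenPipeError: [Errno 32] Broken pipe
Exception ignored in: <_io.TextIOWrapper mode='rw' encoding='UTF-8'>
Traceback (most recent call last):
BrokenPipeError: [Errno 32] Broken pipe
```

```bash
python3 - <<'E'
from kin2 import PRM
import numpy as np; from plant import sense
np.save('prm.npy',PRM);np.save('q0.npy',sense()['joint_positions'])
E
sed -i 's/^from plant/#from plant/' h.py; grep -n "plant" h.py
sed -i 's/^from kin2 import PRM/import numpy as np;PRM=np.load("prm.npy")/' fast.py
cat > search1.py <<'E'
from fast import *
import sys,time
np.set_printoptions(precision=2,suppress=True)
q0=np.load('q0.npy');rng=np.random.default_rng(int(sys.argv[1]));best=-9;t0=time.time()
while time.time()-t0<100:
    wp=[(rng.uniform(-20,75),rng.uniform(.4,.75),rng.uniform(.25,.6),rng.uniform(-25,25),rng.uniform(-180,180)) for _ in range(rng.integers(1,4))]
    q=q0;tot=0;m=9
    for j,w in enumerate(wp):
        a=np.radians(w[0]);tr=[]
        q,n,ok=go(q,np.array([w[1]*np.cos(a),w[1]*np.sin(a),w[2]]),up(w[0],w[3],w[4]),tr=tr);tot+=n
        if not ok: break
    if not ok: continue
    sc=min(mg(q),.35)-.6*abs(q[2])-.002*tot
    if sc>best: best=sc;print(round(mg(q),3),tot,[np.round(w,2).tolist() for w in wp],q,[round(float(mg(x)),2) for x in tr],flush=True)
E
for i in 1 2 3 4; do python3 search1.py $i > s$i.txt 2>&1 & done; wait; tail -n 1 s*.txt; sed -i 's/^#from plant/from plant/' h.py
```

```text
3:#from plant import sense, camera, order
==> s1.txt <==
0.345 22 [[12.58, 0.44, 0.4, 18.14, 79.38], [72.02, 0.74, 0.58, 8.96, -120.81]] [-1.39  0.38  0.07  0.9  -0.01  1.7  -2.18] [0.1, 0.18, 0.26, 0.34, 0.42, 0.5, 0.46, 0.41, 0.36, 0.3, 0.26, 0.3, 0.33, 0.35]

==> s2.txt <==
0.855 35 [[20.65, 0.4, 0.36, -19.94, -45.45], [60.19, 0.6, 0.37, -8.15, -111.95], [58.9, 0.73, 0.27, 10.28, -8.39]] [-1.13  0.35  0.    1.57  0.02  1.04 -0.25] [0.59, 0.65, 0.71, 0.76, 0.81, 0.86, 0.9, 0.88, 0.86, 0.85]

==> s3.txt <==
0.328 19 [[1.96, 0.41, 0.37, 17.71, 61.6], [51.39, 0.43, 0.52, 1.88, 22.3]] [-1.2  -0.17  0.12  1.64  0.03  1.64  0.21] [0.09, 0.17, 0.19, 0.22, 0.27, 0.32, 0.33]

==> s4.txt <==
0.371 18 [[27.04, 0.44, 0.53, 22.64, 38.09], [73.3, 0.61, 0.45, -6.75, -49.65]] [-1.35  0.28 -0.04  1.3  -0.    1.68 -0.97] [0.15, 0.28, 0.4, 0.39, 0.36, 0.37, 0.37, 0.37]
```

```bash
cat > nx.py <<'E'
# usage: nx.py az r z tilt yaw
from fast import *
import sys
w=list(map(float,sys.argv[1:6]));a=np.radians(w[0])
s=sense();print(s['time_s'],s['tool_pos'].round(3),s['joint_positions'].round(2))
P=np.array([w[1]*np.cos(a),w[1]*np.sin(a),w[2]]);O=up(w[0],w[3],w[4])
print(rel(P,O)); q,n,ok=go(np.array(s['joint_positions']),P,O);print(n,ok,q.round(2))
E
python3 nx.py 27 .44 .53 22.6 38
```

```text
6.225 [0.578 0.239 0.424] [-2.35 -0.49  1.37  1.61  0.62  1.48  1.72]
[13.2, -10.02, -14.02, -12.68, 4.57, 89.65]
10 True [-1.29 -0.47  0.34  1.83  0.34  1.41  0.17]
```

jog_arm:
  plan:
    - [-1, 13.2, -10, -14, -12.7, 4.6, 89.6]
    - [-1, 13.2, -10, -14, -12.7, 4.6, 89.6]
    - [-1, 13.2, -10, -14, -12.7, 4.6, 89.6]
    - [-1, 13.2, -10, -14, -12.7, 4.6, 89.6]
    - [-1, 13.2, -10, -14, -12.7, 4.6, 89.6]
    - [-1, 13.2, -10, -14, -12.7, 4.6, 89.6]
    - [-1, 13.2, -10, -14, -12.7, 4.6, 89.6]
    - [-1, 13.2, -10, -14, -12.7, 4.6, 89.6]

```text
time_s: 7.22
tool_pos: [0.392, 0.1997, 0.5292]
tool_rot: [2.308, 1.962, 0.542]
contact_force: [-0.4, 0.6, -0.1]
width: 0.0003
```

```bash
python3 nx.py 73 .61 .45 -7 -50
```

```text
7.225 [0.392 0.2   0.529] [-1.38 -0.46  0.4   1.8   0.34  1.44  0.44]
[32.64, -29.45, 7.64, 5.42, -26.7, 55.84]
8 True [-1.39  0.28  0.02  1.3  -0.02  1.68 -0.97]
```

The model predicts the arm well away from its limits. Next I search for a clean path to the press pose from here.

```bash
python3 -c "
import numpy as np;from plant import sense;np.save('q0.npy',sense()['joint_positions'])"
sed -i 's/^from plant/#from plant/' h.py
sed -i "s/^q0=.*/q0=np.load('q0.npy')/; s/<150/<110/; s/integers(1,4)/integers(1,3)/; s/rng.choice(\[32,36\])/rng.choice([30,33,36])/" search.py
for i in 1 2 3 4; do python3 search.py $i > s$i.txt 2>&1 & done; wait; tail -n 2 s*.txt; sed -i 's/^#from plant/from plant/' h.py
```

```text
==> s1.txt <==
0.043 27 1 30 [[63.81, 0.69, 0.37, 17.9, -69.28]] [-0.08  0.42  0.2   2.09 -0.94  0.2   2.63]
0.045 26 -1 30 [[62.75, 0.71, 0.29, 7.05, -60.98]] [-0.1   0.42  0.22  2.09 -0.97  0.21 -0.49]

==> s2.txt <==
0.048 25 -1 30 [[57.81, 0.63, 0.3, -13.7, -59.99]] [-0.09  0.42  0.22  2.09 -0.97  0.21 -0.49]
0.042 19 1 30 [[16.62, 0.71, 0.41, 22.1, 18.86], [5.81, 0.61, 0.37, -5.51, 99.14]] [-0.08  0.42  0.2   2.09 -0.94  0.2   2.62]

==> s3.txt <==
0.046 19 1 30 [[25.03, 0.7, 0.5, 10.68, -1.88]] [-0.09  0.42  0.21  2.09 -0.96  0.21  2.64]
0.047 15 1 30 [[12.06, 0.69, 0.29, 13.78, 61.24]] [-0.09  0.42  0.22  2.09 -0.96  0.21  2.64]

==> s4.txt <==
0.047 22 -1 30 [[44.92, 0.63, 0.4, 20.67, -47.96]] [-0.09  0.42  0.22  2.09 -0.96  0.21 -0.5 ]
0.046 17 1 30 [[-4.47, 0.55, 0.49, -15.52, 49.9]] [-0.09  0.42  0.21  2.09 -0.96  0.21  2.64]
```

```bash
cat >> g.py <<'E'
REL5=REL-RM@np.array([np.cos(np.radians(40)),0,np.sin(np.radians(40))])*.005
E
sed -i '/^if __name__/,/print(eval/d' g.py
python3 nx.py 57.8 .63 .30 -13.7 -60; python3 - <<'E'
from fast import *
np.set_printoptions(precision=2,suppress=True)
q0=np.array(sense()['joint_positions'])
for th in(28,30,32):
 for w in((57.8,.63,.30,-13.7,-60),(45,.63,.4,20,-48),(62.75,.71,.29,7,-61)):
  q=q0;a=np.radians(w[0]);
  out=[]
  for P,O in((np.array([w[1]*np.cos(a),w[1]*np.sin(a),w[2]]),up(w[0],w[3],w[4])),(REL5+N(th)*.08,push(th,-1)),(REL5+N(40)*-.006,push(th,-1)),(REL5+N(40)*-.012,push(th,-1))):
    tr=[];q,n,ok=go(q,P,O,tr=tr);out+=[n,ok,round(min(map(mg,tr)),3)]
  print(th,w,out,q)
E
```

```text
7.225 [0.392 0.2   0.529] [-1.38 -0.46  0.4   1.8   0.34  1.44  0.44]
[26.43, -17.76, 25.59, -1.08, -36.23, 79.26]
9 True [-1.26  0.45  0.23  1.41 -0.11  1.54 -1.06]
28 (57.8, 0.63, 0.3, -13.7, -60) [9, True, np.float64(0.164), 13, True, np.float64(0.179), 2, True, np.float64(0.08), 1, True, np.float64(0.072)] [-0.09  0.43  0.21  2.07 -0.79  0.23 -0.67]
28 (45, 0.63, 0.4, 20, -48) [8, True, np.float64(0.146), 11, True, np.float64(0.203), 2, True, np.float64(0.083), 1, True, np.float64(0.075)] [-0.1   0.43  0.23  2.07 -0.81  0.24 -0.65]
28 (62.75, 0.71, 0.29, 7, -61) [8, True, np.float64(0.145), 15, True, np.float64(0.171), 2, True, np.float64(0.076), 1, True, np.float64(0.068)] [-0.08  0.43  0.2   2.07 -0.77  0.23 -0.69]
30 (57.8, 0.63, 0.3, -13.7, -60) [9, True, np.float64(0.164), 14, True, np.float64(0.124), 2, True, np.float64(0.022), 1, True, np.float64(0.014)] [-0.01  0.42  0.12  2.09 -0.86  0.17 -0.58]
30 (45, 0.63, 0.4, 20, -48) [8, True, np.float64(0.146), 12, True, np.float64(0.15), 2, True, np.float64(0.027), 1, True, np.float64(0.018)] [-0.02  0.42  0.14  2.09 -0.89  0.18 -0.56]
30 (62.75, 0.71, 0.29, 7, -61) [8, True, np.float64(0.145), 16, True, np.float64(0.113), 2, True, np.float64(0.017), 1, True, np.float64(0.008)] [ 0.01  0.42  0.1   2.09 -0.82  0.17 -0.62]
32 (57.8, 0.63, 0.3, -13.7, -60) [9, True, np.float64(0.164), 14, True, np.float64(0.07), 24, False, np.float64(0.005), 24, False, np.float64(0.005)] [ 0.09  0.41  0.01  2.11 -0.98  0.17 -0.44]
32 (45, 0.63, 0.4, 20, -48) [8, True, np.float64(0.146), 13, True, np.float64(0.097), 24, False, np.float64(0.005), 24, False, np.float64(0.005)] [ 0.08  0.41  0.02  2.11 -1.01  0.17 -0.42]
32 (62.75, 0.71, 0.29, 7, -61) [8, True, np.float64(0.145), 17, True, np.float64(0.057), 24, False, np.float64(0.005), 24, False, np.float64(0.005)] [ 0.1   0.41 -0.01  2.11 -0.95  0.17 -0.48]
```

```bash
python3 nx.py 45 .63 .4 20 -48
```

```text
7.225 [0.392 0.2   0.529] [-1.38 -0.46  0.4   1.8   0.34  1.44  0.44]
[21.56, -3.04, 18.04, 5.73, -0.53, 84.6]
8 True [-1.25  0.01  0.35  1.76  0.05  1.03 -0.98]
```

jog_arm:
  plan:
    - [-1, 21.6, -3, 18, 5.7, -0.5, 84.6]
    - [-1, 21.6, -3, 18, 5.7, -0.5, 84.6]
    - [-1, 21.6, -3, 18, 5.7, -0.5, 84.6]
    - [-1, 21.6, -3, 18, 5.7, -0.5, 84.6]
    - [-1, 21.6, -3, 18, 5.7, -0.5, 84.6]
    - [-1, 21.6, -3, 18, 5.7, -0.5, 84.6]
    - [-1, 21.6, -3, 18, 5.7, -0.5, 84.6]
    - [-1, 21.6, -3, 18, 5.7, -0.5, 84.6]

```text
time_s: 8.22
tool_pos: [0.4443, 0.4461, 0.3997]
tool_rot: [-2.868, 0.074, -0.347]
contact_force: [-0.3, 1.0, 0.4]
width: 0.0007
```

```bash
cat > np_.py <<'E'
# usage: np_.py 'P expr' 'O expr'
from fast import *
import sys
s=sense();print(s['time_s'],s['tool_pos'].round(4),s['joint_positions'].round(2),s['contact_force'].round(1),round(s['width'],4))
q=np.array(s['joint_positions']);frm=None
for i in range(1,len(sys.argv)-1,2):
    P=eval(sys.argv[i]);O=eval(sys.argv[i+1]);tr=[];q,n,ok=go(q,P,O,tr=tr)
    print(rel(P,O,frm),'| n',n,ok,'margin',round(min(map(mg,tr)),3),q.round(2),'path',[fkj(x)[0].round(2).tolist() for x in tr[::5]]); frm=(P,O)
E
python3 np_.py 'REL5+N(28)*.08' 'push(28,-1)' 'REL5+N(28)*-.006' 'push(28,-1)'
```

```text
8.225 [0.4443 0.4461 0.3997] [-1.33  0.01  0.43  1.75  0.04  1.03 -0.97] [-0.3  1.   0.4] 0.0007
[18.14, 58.61, 14.61, 1.44, 19.25, 78.55] | n 12 True margin 0.208 [-0.33  0.26  0.49  2.13 -0.63  0.37 -0.82] path [[0.47, 0.39, 0.38], [0.56, 0.12, 0.25], [0.64, -0.09, 0.16]]
[0.0, -0.0, 8.6, 0.0, 0.0, 0.0] | n 2 True margin 0.088 [-0.13  0.42  0.27  2.08 -0.85  0.25 -0.62] path [[0.67, -0.1, 0.1]]
```

jog_arm:
  plan:
    - [-1, 18.1, 58.6, 14.6, 1.4, 19.3, 78.6]
    - [-1, 18.1, 58.6, 14.6, 1.4, 19.3, 78.6]
    - [-1, 18.1, 58.6, 14.6, 1.4, 19.3, 78.6]
    - [-1, 18.1, 58.6, 14.6, 1.4, 19.3, 78.6]
    - [-1, 18.1, 58.6, 14.6, 1.4, 19.3, 78.6]
    - [-1, 18.1, 58.6, 14.6, 1.4, 19.3, 78.6]
    - [-1, 18.1, 58.6, 14.6, 1.4, 19.3, 78.6]
    - [-1, 18.1, 58.6, 14.6, 1.4, 19.3, 78.6]

```text
time_s: 9.22
tool_pos: [0.6052, 0.0122, 0.2067]
tool_rot: [-2.016, 1.859, -0.466]
contact_force: [1.3, 2.4, -0.4]
width: 0.0004
```

```bash
python3 np_.py 'REL5+N(28)*.08' 'push(28,-1)' 'REL5+N(28)*-.006' 'push(28,-1)'
```

```text
9.225 [0.6052 0.0122 0.2067] [-0.88  0.07  0.79  2.2  -0.09  0.4  -1.52] [ 1.3  2.4 -0.4] 0.0004
[11.52, -0.15, 5.89, -0.15, -0.01, -0.03] | n 4 True margin 0.215 [-0.37  0.26  0.54  2.13 -0.67  0.38 -0.79] path [[0.61, -0.02, 0.19]]
[0.0, -0.0, 8.6, 0.0, 0.0, 0.0] | n 2 True margin 0.098 [-0.17  0.43  0.31  2.08 -0.9   0.26 -0.57] path [[0.67, -0.1, 0.1]]
```

jog_arm:
  plan:
    - [-1, 5.5, 0, 2.5, 0, 0, 0]
    - [-1, 11.5, -0.1, 5.9, -0.1, 0, 0]
    - [-1, 11.5, -0.1, 5.9, -0.1, 0, 0]
    - [-1, 11.5, -0.1, 5.9, -0.1, 0, 0]
    - [-1, 11.5, -0.1, 5.9, -0.1, 0, 0]

```text
time_s: 9.85
tool_pos: [0.643, -0.1, 0.1549]
tool_rot: [-2.022, 1.859, -0.464]
contact_force: [0.5, -0.4, 0.3]
width: 0.0005
```

```bash
python3 np_.py 'REL5+N(28)*.00' 'push(28,-1)' 'REL5+N(28)*-.006' 'push(28,-1)'; python3 -c "
from h import *
c=snap('top','top1.png'); crop('top1.png',260,80,440,230,4.3,'c3.png')"
```

```text
9.85 [ 0.643  -0.1     0.1549] [-0.38  0.26  0.56  2.14 -0.69  0.38 -0.75] [ 0.5 -0.4  0.3] 0.0005
[0.03, -0.09, 7.98, 0.08, -0.02, 0.14] | n 2 True margin 0.102 [-0.2   0.42  0.35  2.09 -0.92  0.27 -0.56] path [[0.67, -0.1, 0.1]]
[-0.0, -0.0, 0.6, 0.0, 0.0, 0.0] | n 1 True margin 0.098 [-0.18  0.43  0.32  2.08 -0.92  0.26 -0.55] path [[0.68, -0.1, 0.08]]
```

View pics/c3.png

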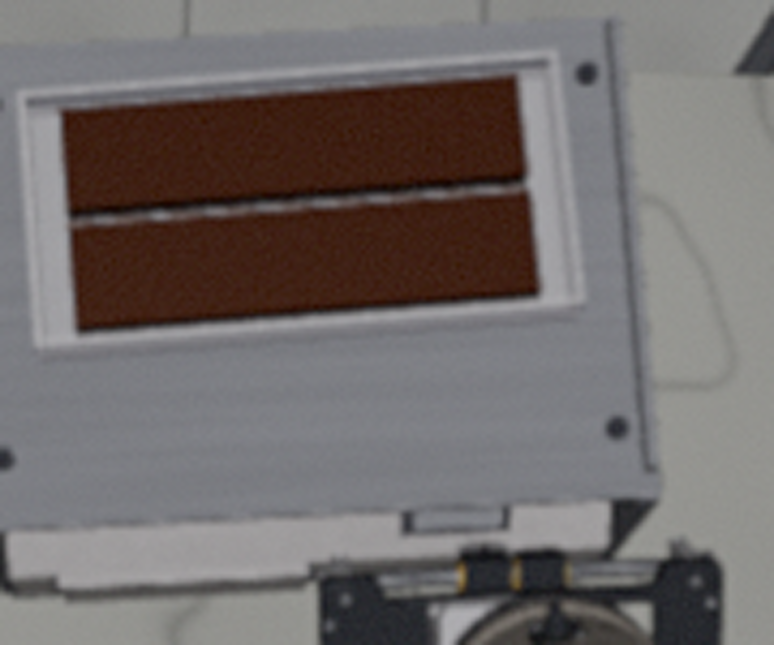

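The picture shows the plate at crop (458,518) with the gripper just in front of it. I'll check the projected points against that.

```bash
python3 -c "
from g import *
c=load('top1.png')
print(((proj(c,[REL,REL5,sense()['tool_pos'],W([-.116,-.176,.156]),sense()['tool_pos']+N(28)*.097])-[260,80]+.5)*4.3).round(0))"
```

```text
[[461. 508.]
 [461. 517.]
 [478. 558.]
 [667. 498.]
 [506. 617.]]
```

jog_arm:
  plan:
    - [-1, 0, -0.1, 4, 0, 0, 0]
    - [-1, 0, -0.1, 7, 0, 0, 0]
    - [-1, 0, -0.1, 7.8, 0, 0, 0]
    - [-1, 0, -0.1, 8.2, 0, 0, 0]
    - [-1, 0, -0.1, 8.4, 0, 0, 0]
    - [-1, 0, -0.1, 8.4, 0, 0, 0]

```text
time_s: 10.65
tool_pos: [0.6837, -0.0952, 0.083]
tool_rot: [-2.022, 1.855, -0.465]
contact_force: [-2.1, 1.0, 2.8]
width: 0.0005
```

```bash
python3 np_.py 'REL5+N(28)*-.006' 'push(28,-1)'
```

```text
10.65 [ 0.6837 -0.0952  0.083 ] [-0.18  0.42  0.33  2.09 -0.94  0.26 -0.53] [-2.1  1.   2.8] 0.0005
[0.17, 0.16, 0.31, -0.07, 0.04, 0.26] | n 1 True margin 0.094 [-0.18  0.43  0.33  2.08 -0.93  0.26 -0.55] path [[0.68, -0.1, 0.08]]
```

jog_arm:
  plan:
    - [-1, 0, 0, 0.3, 0, 0, 0]
    - [-1, 0, 0, 0.5, 0, 0, 0]
    - [-1, 0, 0, 0.5, 0, 0, 0]

```text
time_s: 11.02
tool_pos: [0.6865, -0.0952, 0.0792]
tool_rot: [-2.021, 1.855, -0.466]
contact_force: [-14.4, 5.0, 23.6]
width: 0.0007
```

jog_arm:
  plan:
    - [-1, 0, 0, -1, 0, 0, 0]
    - [-1, 0, 0, -5, 0, 0, 0]
    - [-1, 0, 0, -11, 0, 0, 0]
    - [-1, 0, 0, -16, 0, 0, 0]
    - [-1, 0, 0, -16, 0, 0, 0]
    - [-1, 0, 0, -16, 0, 0, 0]

```text
time_s: 11.78
tool_pos: [0.6112, -0.1007, 0.219]
tool_rot: [-2.022, 1.854, -0.464]
contact_force: [-0.7, 0.1, -1.1]
width: -0.0001
```

```bash
python3 -c "
from h import *
c=snap('top','top2.png'); crop('top2.png',220,150,420,300,4,'c4.png')"
```

```text
(no output)
```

View pics/c4.png

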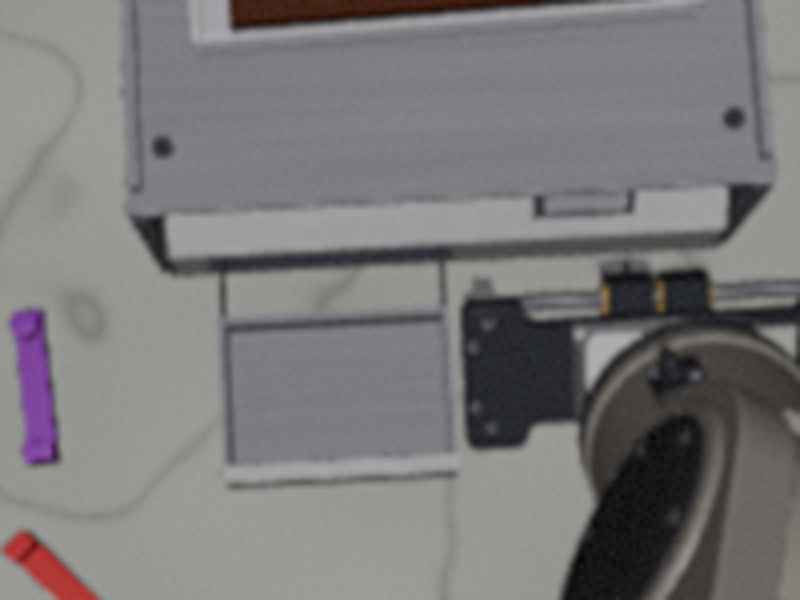

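The drawer is out. Its front lip runs from (277,271.5) to (334.3,267.5) px.

```bash
python3 -c "
from fast import *
c=load('top2.png')
a=atz(c,277,271.5,.052);b=atz(c,334.25,267.5,.052)
print(a,b,np.linalg.norm(a-b),(a+b)/2,W([-.252,.07,.052]),np.arctan2(*(a-b)[[0,1]]*[-1,1]))
print('floor',W([-.201,.07,.012]))
"
python3 np_.py 'CL+[0,0,.2]' 'up(0,0,np.degrees(CY)+90)' 'CL+[0,0,.04]' 'up(0,0,np.degrees(CY)+90)'
python3 np_.py 'CL+[0,0,.2]' 'up(0,0,np.degrees(CY)-90)' 'CL+[0,0,.04]' 'up(0,0,np.degrees(CY)-90)'
```

```text
[0.51167724 0.10560302 0.052     ] [ 0.52485853 -0.02712186  0.052     ] 0.1333778055713296 [0.51826789 0.03924058 0.052     ] [0.5211427  0.04027806 0.052     ] 0.09898828675098746
floor [0.57197383 0.04442488 0.012     ]
11.825 [ 0.611  -0.1011  0.2183] [-0.6   0.1   0.78  2.15 -0.41  0.48 -1.01] [-0.1 -0.3 -0.6] 0.0003
[-45.18, 7.59, -2.03, -8.57, -37.34, -149.77] | n 15 True margin 0.251 [-0.77  0.31  0.08  1.78 -0.03  1.05  0.51] path [[0.59, -0.05, 0.22], [0.52, 0.26, 0.2], [0.5, 0.34, 0.2]]
[0.0, 0.0, 16.0, 0.0, 0.0, 0.0] | n 3 True margin 0.561 [-0.74  0.5   0.03  1.9  -0.02  0.74  0.51] path [[0.5, 0.34, 0.14]]
11.825 [ 0.611  -0.1011  0.2183] [-0.6   0.1   0.78  2.15 -0.41  0.48 -1.01] [-0.1 -0.3 -0.6] 0.0003
[-45.18, 7.59, -2.03, -27.51, 6.31, 25.67] | n 9 True margin 0.303 [-1.22  0.37  0.64  1.8  -0.25  1.05 -2.43] path [[0.6, -0.07, 0.22], [0.53, 0.22, 0.2]]
[0.0, 0.0, 16.0, 0.0, 0.0, 0.0] | n 3 True margin 0.345 [-1.11  0.57  0.51  1.91 -0.39  0.76 -2.32] path [[0.5, 0.34, 0.14]]
```

jog_arm:
  plan:
    - [0, -45.2, 7.6, -2, -8.6, -37.3, -149.8]
    - [0, -45.2, 7.6, -2, -8.6, -37.3, -149.8]
    - [0, -45.2, 7.6, -2, -8.6, -37.3, -149.8]
    - [0, -45.2, 7.6, -2, -8.6, -37.3, -149.8]
    - [0, -45.2, 7.6, -2, -8.6, -37.3, -149.8]
    - [0, -45.2, 7.6, -2, -8.6, -37.3, -149.8]
    - [0, -45.2, 7.6, -2, -8.6, -37.3, -149.8]
    - [0, -45.2, 7.6, -2, -8.6, -37.3, -149.8]

```text
time_s: 12.82
tool_pos: [0.4944, 0.3456, 0.1979]
tool_rot: [-2.925, -0.059, -0.275]
contact_force: [0.6, -1.2, 0.2]
width: 0.0469
```

```bash
python3 np_.py 'CL+[0,0,.2]' 'up(0,0,np.degrees(CY)+90)'
```

```text
12.825 [0.4944 0.3456 0.1979] [-1.01  0.18  0.36  2.02 -0.18  0.69 -0.5 ] [ 0.6 -1.2  0.2] 0.0469
[0.19, 0.27, -0.23, -3.79, -16.32, -66.01] | n 7 True margin 0.482 [-0.82  0.31  0.13  1.79 -0.05  1.05  0.53] path [[0.5, 0.34, 0.2], [0.5, 0.34, 0.2]]
```

jog_arm:
  plan:
    - [0, 0.2, 0.3, -0.2, -3.8, -16.3, -66]
    - [0, 0.2, 0.3, -0.2, -3.8, -16.3, -66]
    - [0, 0.2, 0.3, -0.2, -3.8, -16.3, -66]
    - [0, 0.2, 0.3, -0.2, -3.8, -16.3, -66]
    - [0, 0.2, 0.3, -0.2, -3.8, -16.3, -66]
    - [0, 0.2, 0.3, -0.2, -3.8, -16.3, -66]
    - [0, 0.2, 0.3, -0.2, -3.8, -16.3, -66]
    - [0, 0.2, 0.3, -0.2, -3.8, -16.3, -66]

```text
time_s: 13.82
tool_pos: [0.4979, 0.3387, 0.1999]
tool_rot: [-2.601, -1.759, -0.002]
contact_force: [-0.1, 0.1, 0.4]
width: 0.0471
```

```bash
python3 np_.py 'CL+[0,0,.04]' 'up(0,0,np.degrees(CY)+90)' 'CL+[0,0,.003]' 'up(0,0,np.degrees(CY)+90)'
```

```text
13.825 [0.4979 0.3387 0.1999] [-0.86  0.31  0.2   1.79 -0.07  1.04  0.55] [-0.1  0.1  0.4] 0.0471
[0.25, -0.31, 15.99, -0.02, -0.11, -0.62] | n 3 True margin 0.558 [-0.81  0.51  0.13  1.9  -0.1   0.74  0.57] path [[0.5, 0.34, 0.14]]
[0.0, 0.0, 3.7, 0.0, 0.0, 0.0] | n 1 True margin 0.511 [-0.8   0.56  0.11  1.91 -0.1   0.67  0.57] path [[0.5, 0.34, 0.0]]
```

jog_arm:
  plan:
    - [0, 0.2, -0.3, 6, 0, -0.1, -0.6]
    - [0, 0.2, -0.3, 12, 0, -0.1, -0.6]
    - [0, 0.2, -0.3, 15, 0, -0.1, -0.6]
    - [0, 0.2, -0.3, 15, 0, -0.1, -0.6]
    - [0, 0.2, -0.3, 15, 0, -0.1, -0.6]

```text
time_s: 14.45
tool_pos: [0.4971, 0.3425, 0.0528]
tool_rot: [2.594, 1.773, 0.006]
contact_force: [0.1, 0.3, 0.6]
width: 0.0474
```

```bash
python3 np_.py 'CL+[0,0,.004]' 'up(0,0,np.degrees(CY)+90)';  python3 -c "
from h import *
c=snap('scene','sc1.png'); crop('sc1.png',330,120,480,240,5,'c5.png')"
```

```text
14.45 [0.4971 0.3425 0.0528] [-0.84  0.49  0.17  1.9  -0.11  0.75  0.59] [0.1 0.3 0.6] 0.0474
[-0.05, -0.11, 4.88, 0.12, -0.18, -0.04] | n 1 True margin 0.512 [-0.82  0.56  0.14  1.91 -0.12  0.67  0.59] path [[0.5, 0.34, 0.0]]
```

View pics/c5.png

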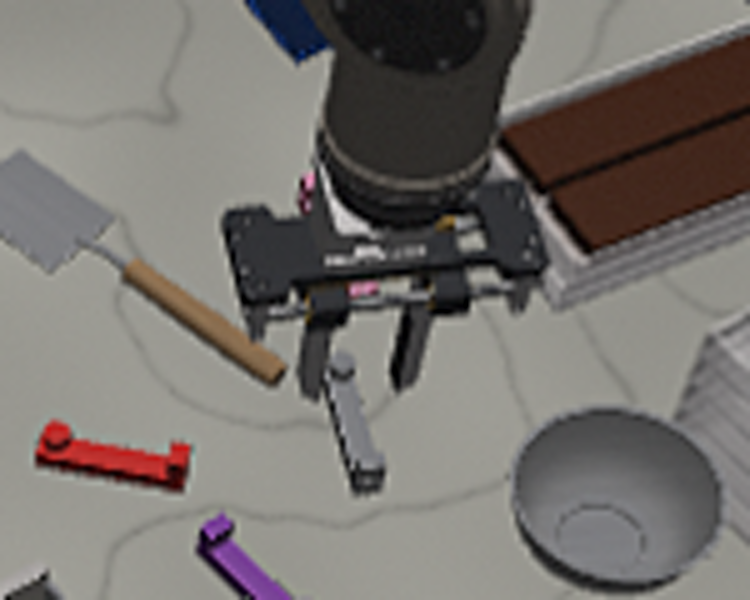

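The fingers straddle the grey clamp at crop (355,420), clear of the spatula. Descending and gripping.

jog_arm:
  plan:
    - [0, 0, -0.1, 2.5, 0, 0, 0]
    - [0, 0, -0.1, 4.8, 0, 0, 0]
    - [0, 0, -0.1, 4.8, 0, 0, 0]
    - [-1, 0, -0.1, 4.8, 0, 0, 0]
    - [-1, 0, -0.1, 4.8, 0, 0, 0]
    - [-1, 0, -0.1, 4.8, 0, 0, 0]
    - [-1, 0, -0.1, 4.8, 0, 0, 0]

```text
time_s: 15.38
tool_pos: [0.496, 0.3433, 0.0047]
tool_rot: [2.592, 1.775, 0.007]
contact_force: [-0.4, -0.5, 8.2]
width: 0.0178
```

jog_arm:
  plan:
    - [-1, 0, 0, 0, 0, 0, 0]
    - [-1, 0, 0, -3, 0, 0, 0]
    - [-1, 0, 0, -8, 0, 0, 0]
    - [-1, 0, 0, -13, 0, 0, 0]
    - [-1, 0, 0, -13, 0, 0, 0]

```text
time_s: 16.0
tool_pos: [0.4969, 0.3439, 0.1377]
tool_rot: [-2.592, -1.774, -0.014]
contact_force: [0.3, 1.1, -2.2]
width: 0.0177
```

```bash
cat >> g.py <<'E'
FL=W([-.213,.07,.012])
E
python3 np_.py 'FL+[0,0,.12]' 'up(0,0,np.degrees(Y))' 'FL+[0,0,.06]' 'up(0,0,np.degrees(Y))' 'FL+[0,0,.004]' 'up(0,0,np.degrees(Y))' 'FL+[0,0,.1]' 'up(0,0,np.degrees(Y))'
```

```text
16.0 [0.4969 0.3439 0.1377] [-0.86  0.38  0.19  1.85 -0.09  0.91  0.57] [ 0.3  1.1 -2.2] 0.0177
[-25.72, 16.76, 0.45, -0.01, -0.54, 64.11] | n 6 True margin 0.5 [-0.57  0.35  0.46  1.95 -0.2   0.88  0.07] path [[0.51, 0.28, 0.14], [0.56, 0.04, 0.13]]
[0.0, 0.0, 6.0, 0.0, 0.0, 0.0] | n 1 True margin 0.47 [-0.53  0.44  0.42  1.99 -0.25  0.76  0.11] path [[0.56, 0.04, 0.07]]
[0.0, 0.0, 5.6, 0.0, 0.0, 0.0] | n 1 True margin 0.447 [-0.49  0.52  0.37  2.01 -0.3   0.66  0.15] path [[0.56, 0.04, 0.02]]
[0.0, 0.0, -9.6, 0.0, 0.0, 0.0] | n 2 True margin 0.474 [-0.54  0.37  0.42  1.96 -0.2   0.84  0.07] path [[0.56, 0.04, 0.08]]
```

jog_arm:
  plan:
    - [-1, -25.7, 16.8, 0.4, 0, -0.5, 64.1]
    - [-1, -25.7, 16.8, 0.4, 0, -0.5, 64.1]
    - [-1, -25.7, 16.8, 0.4, 0, -0.5, 64.1]
    - [-1, -25.7, 16.8, 0.4, 0, -0.5, 64.1]
    - [-1, -25.7, 16.8, 0.4, 0, -0.5, 64.1]
    - [-1, -25.7, 16.8, 0.4, 0, -0.5, 64.1]
    - [-1, -25.7, 16.8, 0.4, 0, -0.5, 64.1]
    - [-1, -25.7, 16.8, 0.4, 0, -0.5, 64.1]

```text
time_s: 17.0
tool_pos: [0.5584, 0.0432, 0.1291]
tool_rot: [3.135, 0.137, -0.008]
contact_force: [0.3, -0.3, -1.0]
width: 0.0176
```

```bash
python3 np_.py 'FL+[0,0,.055]' 'up(0,0,np.degrees(Y))'; python3 -c "
from h import *
c=snap('top','top3.png'); crop('top3.png',220,150,420,300,4,'c6.png')"
```

```text
17.0 [0.5584 0.0432 0.1291] [-0.62  0.36  0.52  1.96 -0.23  0.88  0.11] [ 0.3 -0.3 -1. ] 0.0176
[0.2, -0.04, 6.21, 0.2, 0.3, 0.35] | n 1 True margin 0.466 [-0.57  0.45  0.47  1.99 -0.29  0.76  0.15] path [[0.56, 0.04, 0.07]]
```

View pics/c6.png

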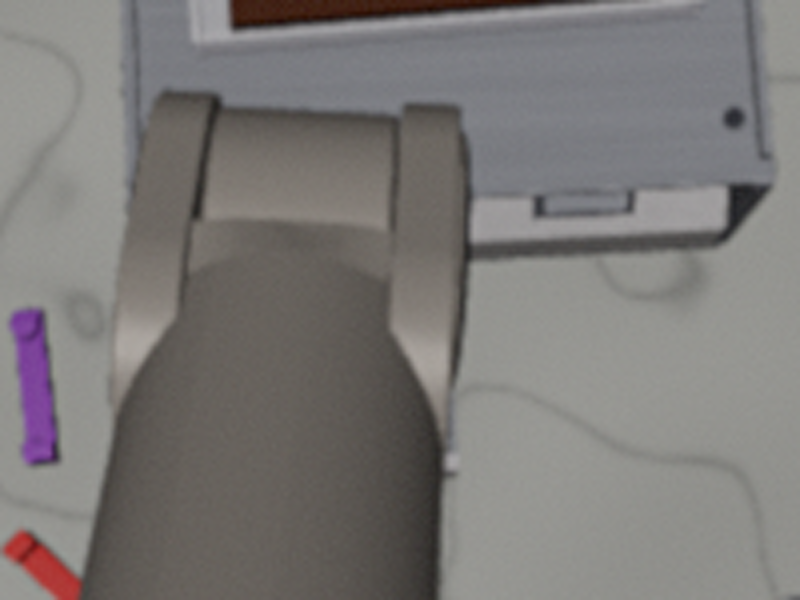

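jog_arm:
  plan:
    - [-1, 0.2, 0, 3, 0.2, 0.3, 0.3]
    - [-1, 0.2, 0, 6, 0.2, 0.3, 0.3]
    - [-1, 0.2, 0, 8, 0.2, 0.3, 0.3]
    - [-1, 0.2, 0, 9.5, 0.2, 0.3, 0.3]
    - [-1, 0.2, 0, 10.3, 0.2, 0.3, 0.3]
    - [-1, 0.2, 0, 10.3, 0.2, 0.3, 0.3]

```text
time_s: 17.8
tool_pos: [0.5604, 0.0422, 0.0266]
tool_rot: [-3.139, -0.121, -0.001]
contact_force: [-0.2, 0.0, -1.0]
width: 0.0175
```

```bash
python3 np_.py 'FL+[0,0,.005]' 'up(0,0,np.degrees(Y))'; python3 -c "
from h import *
c=snap('scene','sc2.png'); crop('sc2.png',250,170,410,290,5,'c7.png')"
```

```text
17.8 [0.5604 0.0422 0.0266] [-0.54  0.51  0.44  2.02 -0.34  0.68  0.2 ] [-0.2  0.  -1. ] 0.0175
[-0.03, -0.13, 0.96, -0.01, -0.03, -0.24] | n 1 True margin 0.446 [-0.53  0.53  0.42  2.01 -0.34  0.66  0.19] path [[0.56, 0.04, 0.02]]
```

View pics/c7.png

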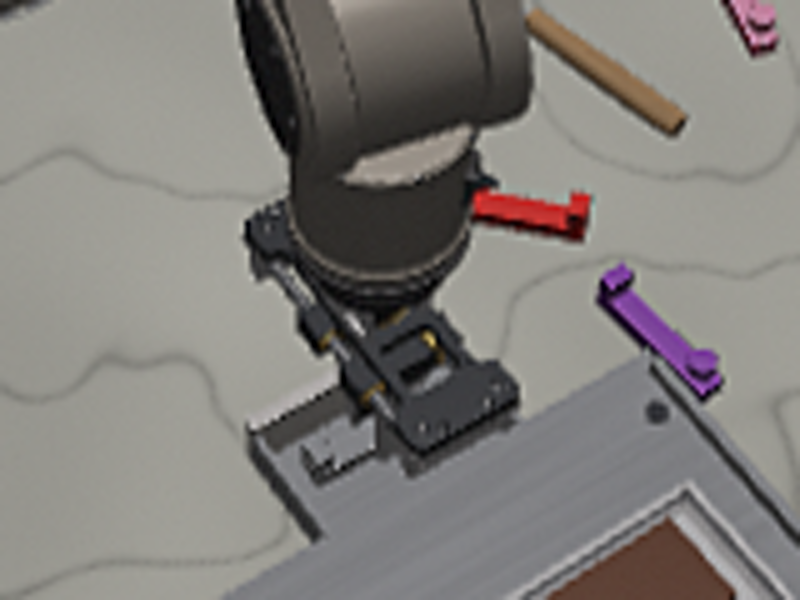

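The clamp is inside the drawer, with its jaw end visible at crop (320,460). I'll lower the last 9 mm and release gently.

jog_arm:
  plan:
    - [-1, 0, -0.1, 0.4, 0, 0, 0]
    - [-1, 0, -0.1, 0.7, 0, 0, 0]
    - [-1, 0, -0.1, 0.9, 0, 0, 0]
    - [-1, 0, -0.1, 0.9, 0, 0, 0]

```text
time_s: 18.35
tool_pos: [0.5603, 0.0431, 0.0176]
tool_rot: [-3.139, -0.12, -0.001]
contact_force: [0.1, -0.0, -1.4]
width: 0.0177
```

jog_arm:
  plan:
    - [-1, 0, 0, 0.1, 0, 0, 0]
    - [-1, 0, 0, 0.15, 0, 0, 0]

```text
time_s: 18.6
tool_pos: [0.5607, 0.0431, 0.0166]
tool_rot: [-3.139, -0.12, -0.002]
contact_force: [-2.6, 0.2, 12.5]
width: 0.0176
```

jog_arm:
  plan:
    - [-0.4, 0, 0, 0, 0, 0, 0]
    - [-0.4, 0, 0, 0, 0, 0, 0]
    - [-0.4, 0, 0, 0, 0, 0, 0]
    - [-0.4, 0, 0, 0, 0, 0, 0]

```text
time_s: 19.1
tool_pos: [0.5603, 0.0431, 0.0162]
tool_rot: [-3.139, -0.12, -0.001]
contact_force: [0.3, 0.1, -0.1]
width: 0.028
```

jog_arm:
  plan:
    - [-0.4, 0, 0, -1.5, 0, 0, 0]
    - [-0.4, 0, 0, -4, 0, 0, 0]
    - [-0.4, 0, 0, -9, 0, 0, 0]
    - [-0.4, 0, 0, -15, 0, 0, 0]
    - [-1, 0, 0, -18, 0, 0, 0]
    - [-1, 0, 0, -18, 0, 0, 0]

```text
time_s: 19.85
tool_pos: [0.5614, 0.0431, 0.1994]
tool_rot: [-3.137, -0.12, -0.009]
contact_force: [-0.9, 0.4, -1.8]
width: 0.0116
```

```bash
for th in 15 20 25; do for sg in 1 -1; do echo == $th $sg; python3 np_.py 'W([-.31,.07,.16])' "push($th,$sg)" 'W([-.29,.07,.035])' "push($th,$sg)" 'W([-.135,.07,.035])' "push($th,$sg)" | cut -d'p' -f1; done; done
```

```text
== 15 1
19.85 [0.5614 0.0431 0.1994] [-0.66  0.27  0.57  1.9  -0.17  1.01  0.06] [-0.9  0.4 -1.8] 0.0116
[-9.86, 0.01, 3.89, -11.58, 11.49, -89.76] | n 9 True margin 0.133 [-0.68 -0.04  0.42  2.33  0.11  0.6   1.32] 
[-0.0, -1.3, 12.59, 0.0, 0.0, 0.0] | n 2 True margin 0.079 [-0.54  0.27  0.33  2.38 -0.2   0.25  1.61] 
[0.0, 14.97, 4.01, 0.0, 0.0, 0.0] | n 3 True margin 0.139 [-0.39  0.47  0.24  2.04 -0.21  0.39  1.64] 
== 15 -1
19.85 [0.5614 0.0431 0.1994] [-0.66  0.27  0.57  1.9  -0.17  1.01  0.06] [-0.9  0.4 -1.8] 0.0116
[-9.86, 0.01, 3.89, 11.47, 11.56, 89.17] | n 9 True margin 0.13 [-0.77 -0.05  0.52  2.33  0.12  0.6  -1.83] 
[0.0, 1.3, 12.59, 0.0, 0.0, 0.0] | n 2 True margin 0.077 [-0.61  0.28  0.41  2.38 -0.3   0.25 -1.44] 
[-0.0, -14.97, 4.01, 0.0, 0.0, 0.0] | n 3 True margin 0.143 [-0.47  0.48  0.34  2.05 -0.34  0.39 -1.38] 
== 20 1
19.85 [0.5614 0.0431 0.1994] [-0.66  0.27  0.57  1.9  -0.17  1.01  0.06] [-0.9  0.4 -1.8] 0.0116
[-9.86, 0.01, 3.89, -15.49, 15.42, -89.33] | n 9 True margin 0.065 [-0.74 -0.1   0.46  2.39  0.23  0.5   1.19] 
[-0.0, -2.4, 12.43, 0.0, 0.0, 0.0] | 
[... 749 characters left out ...]
alse margin 0.005 [-0.77 -0.14  0.46  2.46  0.4   0.41  1.02] 
[-0.0, -3.47, 12.17, 0.0, 0.0, 0.0] | n 24 False margin 0.005 [-0.25  0.23  0.01  2.46  1.69  0.16 -0.26] 
[0.0, 14.05, 6.55, 0.0, 0.0, 0.0] | n 4 True margin 0.005 [ 0.04  0.43 -0.28  2.17  0.94  0.2   0.57] 
== 25 -1
19.85 [0.5614 0.0431 0.1994] [-0.66  0.27  0.57  1.9  -0.17  1.01  0.06] [-0.9  0.4 -1.8] 0.0116
[-9.86, 0.01, 3.89, 19.32, 19.37, 88.18] | n 10 True margin 0.005 [-0.57 -0.12  0.27  2.45  0.32  0.39 -2.05] 
[0.0, 3.47, 12.17, 0.0, 0.0, 0.0] | n 24 False margin 0.005 [-0.98  0.31  0.69  2.46  1.17  0.16 -2.72] 
[-0.0, -14.05, 6.55, 0.0, 0.0, 0.0] | n 24 False margin 0.005 [-0.17  0.42 -0.04  2.18  0.55  0.16 -2.22]
```

```bash
for sg in 1 -1; do for te in 20 24; do python3 np_.py 'W([-.30,.07,.16])' "push(13,$sg)" 'W([-.282,.07,.036])' "push(13,$sg)" 'W([-.20,.07,.036])' "push(18,$sg)" 'W([-.13,.07,.036])' "push($te,$sg)" 'W([-.19,.07,.036])' "push(18,$sg)"| cut -d'p' -f1; done; done
```

```text
19.85 [0.5614 0.0431 0.1994] [-0.66  0.27  0.57  1.9  -0.17  1.01  0.06] [-0.9  0.4 -1.8] 0.0116
[-8.86, 0.01, 3.89, -10.01, 9.91, -89.89] | n 9 True margin 0.18 [-0.62  0.    0.38  2.28  0.06  0.63  1.37] 
[0.0, -1.04, 12.49, 0.0, 0.0, 0.0] | n 2 True margin 0.123 [-0.5   0.29  0.3   2.34 -0.18  0.31  1.6 ] 
[-0.0, 7.99, 1.84, -5.0, -0.0, 0.0] | n 2 True margin 0.064 [-0.42  0.37  0.24  2.23 -0.19  0.24  1.61] 
[-0.0, 6.66, 2.16, -2.0, 0.0, 0.0] | n 2 True margin 0.087 [-0.36  0.45  0.19  2.1  -0.17  0.25  1.6 ] 
[0.0, -5.64, -2.05, 2.0, -0.0, -0.0] | n 1 True margin 0.091 [-0.39  0.38  0.2   2.21 -0.14  0.25  1.57] 
19.85 [0.5614 0.0431 0.1994] [-0.66  0.27  0.57  1.9  -0.17  1.01  0.06] [-0.9  0.4 -1.8] 0.0116
[-8.86, 0.01, 3.89, -10.01, 9.91, -89.89] | n 9 True margin 0.18 [-0.62  0.    0.38  2.28  0.06  0.63  1.37] 
[0.0, -1.04, 12.49, 0.0, 0.0, 0.0] | n 2 True margin 0.123 [-0.5   0.29  0.3   2.34 -0.18  0.31  1.6 ] 
[-0.0, 7.99, 1.84, -5.0, -0.0, 0.0] | n 2 True margin 0.064 [-0.42  0.37  0.24  2.23 -0.19  0.24  1.61] 
[-0.0, 6.66, 2.16, -6.0, 0.0, -0.0] | n 24 False margin 0.
[... 692 characters left out ...]
, 0.0, -0.0] | n 1 True margin 0.1 [-0.53  0.4   0.37  2.21 -0.4   0.26 -1.33] 
19.85 [0.5614 0.0431 0.1994] [-0.66  0.27  0.57  1.9  -0.17  1.01  0.06] [-0.9  0.4 -1.8] 0.0116
[-8.86, 0.01, 3.89, 9.9, 10.0, 89.3] | n 9 True margin 0.173 [-0.83 -0.    0.59  2.29  0.06  0.64 -1.77] 
[-0.0, 1.04, 12.49, 0.0, 0.0, 0.0] | n 2 True margin 0.119 [-0.64  0.31  0.46  2.34 -0.36  0.31 -1.38] 
[0.0, -7.99, 1.84, 5.0, 0.0, 0.0] | n 2 True margin 0.072 [-0.54  0.39  0.38  2.23 -0.41  0.25 -1.32] 
[0.0, -6.66, 2.16, 6.0, -0.0, -0.0] | n 24 False margin 0.005 [-0.42  0.44  0.25  2.16 -0.37  0.16 -1.35] 
[-0.0, 5.48, -2.44, -6.0, 0.0, 0.0] | n 1 True margin 0.096 [-0.49  0.4   0.33  2.21 -0.34  0.26 -1.38]
```

jog_arm:
  plan:
    - [-1, -8.9, 0, 1, -10, 9.9, -89.9]
    - [-1, -8.9, 0, 3.9, -10, 9.9, -89.9]
    - [-1, -8.9, 0, 3.9, -10, 9.9, -89.9]
    - [-1, -8.9, 0, 3.9, -10, 9.9, -89.9]
    - [-1, -8.9, 0, 3.9, -10, 9.9, -89.9]
    - [-1, -8.9, 0, 3.9, -10, 9.9, -89.9]
    - [-1, -8.9, 0, 3.9, -10, 9.9, -89.9]
    - [-1, -8.9, 0, 3.9, -10, 9.9, -89.9]

```text
time_s: 20.85
tool_pos: [0.4709, 0.0361, 0.1568]
tool_rot: [2.113, 2.112, 0.232]
contact_force: [-0.2, -0.5, -1.1]
width: 0.0005
```

```bash
python3 np_.py 'W([-.282,.07,.036])' "push(13,1)" 'W([-.20,.07,.036])' "push(18,1)" | cut -d'p' -f1;python3 -c "
from h import *
c=snap('scene','sc3.png'); crop('sc3.png',250,170,410,290,5,'c8.png')"
```

```text
20.85 [0.4709 0.0361 0.1568] [-0.67  0.01  0.43  2.28  0.06  0.65  1.29] [-0.2 -0.5 -1.1] 0.0005
[0.09, -0.56, 12.24, -0.83, 0.62, -4.6] | n 2 True margin 0.122 [-0.53  0.3   0.34  2.34 -0.22  0.31  1.63] 
[-0.0, 7.99, 1.84, -5.0, -0.0, 0.0] | n 2 True margin 0.065 [-0.44  0.37  0.26  2.23 -0.23  0.24  1.65]
```

View pics/c8.png

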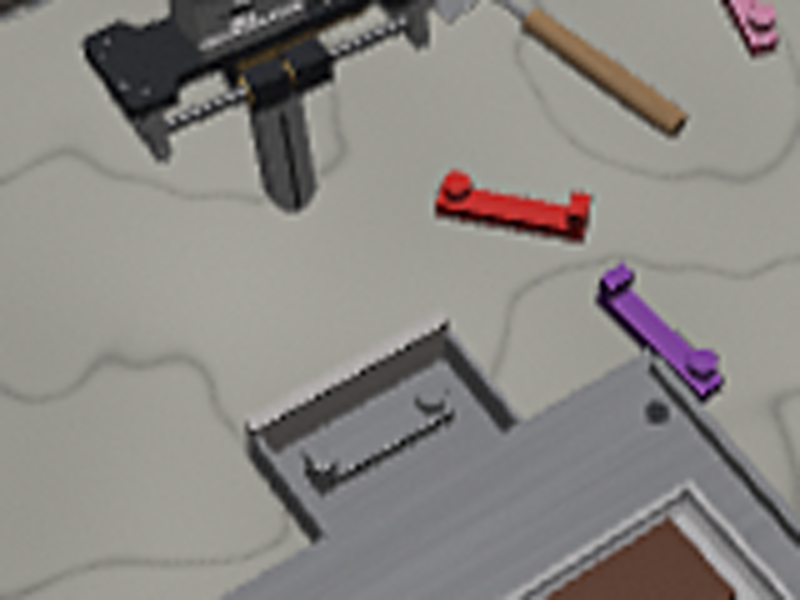

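The clamp lies flat and centred in the drawer, knob up at crop (433,398), jaw at (320,470). Now I move to the push start.

jog_arm:
  plan:
    - [-1, 0.1, -0.6, 5, -0.8, 0.6, -4.6]
    - [-1, 0.1, -0.6, 10, -0.8, 0.6, -4.6]
    - [-1, 0.1, -0.6, 12.2, -0.8, 0.6, -4.6]
    - [-1, 0.1, -0.6, 12.2, -0.8, 0.6, -4.6]
    - [-1, 0.1, -0.6, 12.2, -0.8, 0.6, -4.6]

```text
time_s: 21.52
tool_pos: [0.4914, 0.0379, 0.0373]
tool_rot: [2.027, 2.182, 0.249]
contact_force: [0.5, -0.1, -0.0]
width: 0.0005
```

```bash
python3 np_.py 'W([-.20,.07,.034])' "push(18,1)" | cut -d'p' -f1; python3 np_.py 'W([-.145,.07,.034])' "push(20,1)" | cut -d'p' -f1
```

```text
21.525 [0.4914 0.0379 0.0373] [-0.54  0.29  0.35  2.34 -0.23  0.31  1.64] [ 0.5 -0.1 -0. ] 0.0005
[0.06, 7.9, 2.16, -5.03, 0.06, -0.45] | n 2 True margin 0.06 [-0.45  0.38  0.27  2.23 -0.24  0.24  1.67] 
21.525 [0.4914 0.0379 0.0373] [-0.54  0.29  0.35  2.34 -0.23  0.31  1.64] [ 0.5 -0.1 -0. ] 0.0005
[0.1, 13.26, 3.39, -7.03, 0.07, -0.45] | n 3 True margin 0.006 [-0.4   0.44  0.23  2.14 -0.23  0.24  1.66]
```

jog_arm:
  plan:
    - [-1, 0, 1.2, 0.4, -0.7, 0, 0]
    - [-1, 0, 2.2, 0.6, -1.3, 0, 0]
    - [-1, 0, 3.2, 0.9, -2, 0, -0.1]
    - [-1, 0, 4.2, 1.2, -2.7, 0, -0.2]
    - [-1, 0, 5.2, 1.4, -3.3, 0, -0.3]
    - [-1, 0, 6.2, 1.7, -4, 0, -0.4]
    - [-1, 0.1, 7.1, 1.9, -4.5, 0, -0.4]
    - [-1, 0.1, 7.9, 2.1, -5, 0, -0.4]

```text
time_s: 22.52
tool_pos: [0.5731, 0.045, 0.0337]
tool_rot: [1.971, 2.139, 0.337]
contact_force: [-3.8, -1.8, 1.2]
width: 0.0004
```

```bash
python3 np_.py 'W([-.145,.07,.034])' "push(20,1)" 'W([-.128,.07,.034])' "push(20,1)"| cut -d'p' -f1
```

```text
22.525 [0.5731 0.045  0.0337] [-0.46  0.38  0.29  2.24 -0.28  0.24  1.7 ] [-3.8 -1.8  1.2] 0.0004
[-0.05, 5.22, 1.66, -2.02, 0.08, 0.03] | n 1 True margin 0.077 [-0.42  0.44  0.25  2.14 -0.27  0.24  1.7 ] 
[-0.0, 1.6, 0.58, 0.0, 0.0, 0.0] | n 1 True margin 0.094 [-0.4   0.46  0.24  2.1  -0.26  0.25  1.69]
```

jog_arm:
  plan:
    - [-1, 0, 1, 0.3, -0.5, 0, 0]
    - [-1, 0, 2, 0.6, -1, 0, 0]
    - [-1, 0, 3, 0.9, -1.5, 0, 0]
    - [-1, 0, 4, 1.3, -2, 0, 0]
    - [-1, 0, 4.8, 1.6, -2, 0, 0]
    - [-1, 0, 5.4, 1.8, -2, 0, 0]
    - [-1, 0, 5.8, 1.9, -2, 0, 0]
    - [-1, 0, 6.1, 2, -2, 0, 0]

```text
time_s: 23.52
tool_pos: [0.6363, 0.0503, 0.0333]
tool_rot: [1.953, 2.12, 0.371]
contact_force: [-9.7, -2.0, 4.7]
width: 0.0005
```

```bash
python3 np_.py 'W([-.128,.07,.034])' "push(20,1)"| cut -d'p' -f1; python3 -c "
from g import *
s=sense();print(RM.T@(s['tool_pos']-M))"
```

```text
23.525 [0.6363 0.0503 0.0333] [-0.42  0.45  0.26  2.13 -0.29  0.24  1.72] [-9.7 -2.   4.7] 0.0005
[-0.06, 0.82, 0.22, -0.1, 0.06, 0.05] | n 1 True margin 0.095 [-0.41  0.46  0.25  2.1  -0.27  0.25  1.7 ] 
[-0.13643167  0.07063242  0.03331248]
```

jog_arm:
  plan:
    - [-1, 0, 0.2, 0.07, 0, 0, 0]
    - [-1, 0, 0.35, 0.12, 0, 0, 0]
    - [-1, 0, 0.35, 0.12, 0, 0, 0]

```text
time_s: 23.9
tool_pos: [0.6405, 0.0507, 0.0336]
tool_rot: [1.952, 2.119, 0.372]
contact_force: [-3.0, -1.1, -0.4]
width: 0.0006
```

jog_arm:
  plan:
    - [-1, 0, 0.2, 0.07, 0, 0, 0]
    - [-1, 0, 0.4, 0.14, 0, 0, 0]
    - [-1, 0, 0.4, 0.14, 0, 0, 0]

```text
time_s: 24.28
tool_pos: [0.6446, 0.0511, 0.0336]
tool_rot: [1.952, 2.119, 0.371]
contact_force: [-4.5, -1.1, 0.6]
width: 0.0006
```

jog_arm:
  plan:
    - [-1, 0, 0.2, 0.07, 0, 0, 0]
    - [-1, 0, 0.4, 0.14, 0, 0, 0]
    - [-1, 0, 0.4, 0.14, 0, 0, 0]

```text
time_s: 24.65
tool_pos: [0.646, 0.0512, 0.0328]
tool_rot: [1.955, 2.122, 0.367]
contact_force: [-22.6, -3.4, 12.6]
width: 0.0004
```

That is the inner stop, at 23 N. I'll back off, first along -x and then up.

jog_arm:
  plan:
    - [-1, 0, -0.5, -0.2, 0, 0, 0]
    - [-1, 0, -2, -0.7, 0, 0, 0]
    - [-1, 0, -5, -2, 0, 0, 0]
    - [-1, 0, -9, -5, 0, 0, 0]
    - [-1, 0, -9, -8, 0, 0, 0]
    - [-1, 0, -9, -8, 0, 0, 0]

```text
time_s: 25.4
tool_pos: [0.5377, 0.0432, 0.0803]
tool_rot: [1.95, 2.118, 0.378]
contact_force: [0.6, 0.1, -0.1]
width: 0.0004
```

```bash
python3 -c "
from h import *
s=sense();print(s['tool_pos'],s['contact_force'],s['time_s'])
c=snap('top','top4.png');d=snap('scene','sc4.png')
crop('top4.png',210,150,420,300,3.8,'c9.png')
a=cv2.imread('pics/c9.png');b=cv2.imread('pics/sc4.png')
cv2.imwrite('pics/c9.png',np.hstack([cv2.resize(a,(440,314)),cv2.resize(b,(360,270))[:,:] if 0 else cv2.copyMakeBorder(cv2.resize(b,(360,270)),0,44,0,0,cv2.BORDER_CONSTANT)]))
"
```

```text
[0.53772438 0.04322012 0.08032428] [ 0.55882052  0.09794069 -0.11200798] 25.4
```

View pics/c9.png

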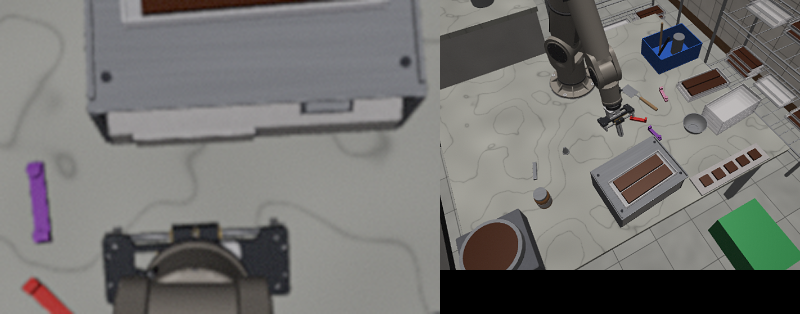

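```bash
python3 -c "
from h import *
a=cv2.imread('pics/top0.png').astype(int);b=cv2.imread('pics/top4.png').astype(int)
d=np.abs(a-b).mean(2);print('front',d[195:225,250:415].max(),d[195:225,250:415].mean(),'mould/top',d[85:195,250:410].max(),'clampspot',d[255:298,165:192].max())
order.job_done()"
```

```text
front 15.333333333333334 6.779259259259258 mould/top 17.666666666666668 clampspot 105.66666666666667
the job is handed in; nothing more can be done
```

The job is done and handed in at about 25 s of the 72 s allowed; no verdict was reported.

- **Release:** I pressed the release plate to its stop at about 28 N, and the picture afterwards showed the drawer fully out.
- **Clamp:** I gripped the steel clamp across its bar and set it on the drawer floor; the fingers read 12.5 N at touch-down. I let go there, and a picture showed it flat and centred, knob up.
- **Drawer:** I pushed the drawer to its inner stop with up to about 26 N, more than the 5 to 10 N suggested. It stayed shut when I backed off.

**Last checks:**
- The machine front and mould area matched the first picture to within image noise.
- The tool read no contact force at the end.
- The bystanders looked to be in place in the last scene view. I did not measure them one by one.
- The clamp cannot be seen inside the shut drawer, so its final position there rests on the picture taken before I pushed it in.

**What went wrong:** my first approach to the release plate ran the arm into joint limits, and about 7 s went on unwinding it and finding another path. The reading of the open drawer's front was about 3 mm off the machine fit, within the room I had.

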